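# Load the stamp caddy and present it turned, paperweight ball centred

## Robot

A 6-joint arm with a two-finger parallel gripper is mounted at the origin on the work surface. World frame = base frame: x ahead of the robot, y to its left, z up, the work surface at z = 0. Lengths are in m, angles in rad, forces in N, time in s.
With the tool pointing down it reaches from about 0.35 to 0.85 m from the base axis. Payload 8.1 kg.
Tool frame: the origin (TCP) lies at the very end of the fingers, on their centre line; the grasp point (between the pads) lies 19 mm behind it; x points along the fingers, y is the direction in which the jaws open and shut, and the axes are right-handed (so a half turn about x gives the same grasp; the last joint's range is limited). The gripper opens to 93 mm and grips with 3 to 60 N. Pads are 15 mm wide; open, the fingers measure 128 mm over their backs; the gripper's body (75 mm by 188 mm) begins 65 mm behind the grasp point.
Start: joints at [-1.272, 0.13, 1.488, -0, 1.523, -0.085], TCP at [0.225, -0.556, 0.219] pointing down, gripper open.
Joint ranges: [-2.96, 2.96], [-0.89, 2.26], [0.02, 2.5], [-1.34, 4.48], [0, 2.73], [-2.66, 2.66]. Speed limits (rad/s): [2.39, 2.39, 2.79, 3.14, 3.14, 3.14].

## Interface

Orientations are given as a unit quaternion [w, x, y, z].
In Python, from station import manip gives the robot as it stands.
- The arm moves only by the tool servo_tool, never from a script. Its arguments are lists of equal length, an entry for each row: "xyz": the shift along the tool's x, y, z in m, a list of three; "angular": the turn, a rotation vector about the tool's x, y, z in rad, a list of three; "claw": the opening, from 0 (shut) to 1 (fully open). A call has 1 to 5 rows; each row is the pose to reach, as a shift and turn from the pose measured when the call began, along the tool's axes at that moment; what a row does not reach only later rows make up. A row lasts 1/12 s, in which the tool goes at most 41.7 mm and 7.16 degrees, less where a joint would pass 70% of its speed; a pose out of reach is approached as far as the arm can. A call with a gripper value outside its range is refused whole. The fingers move at their own pace and stop on an object; "grip_force" is the grip in N (left out, the last holds). Time passes only in rows, so rows that repeat a pose let the fingers close. It gives the time, the measured TCP pose, the force and the opening at its end, in the units of the state.
- manip.observe(): the state, without advancing time (a new reading comes with each control period).
- manip.read_camera(name): name is "side" or "top" or "wrist"; returns a dict with "img" (400x640x3 uint8, blue, green, red), "fx", "fy", "cx", "cy" (pixels), "rvec" (rotation vector, rad) and "tvec" (3), from world to camera coordinates, as OpenCV has them; the wrist camera has in their place "T_tool_cam" (4x4, takes a point from camera to tool coordinates, whose origin is the TCP and whose axes are the tool frame's). Camera axes: x right, y down, z forward; pixel columns grow to the right and rows downward; lengths in m; the calibration is good to about 2 mm. A picture is of the moment at which its call begins: read the wrist's pose just before it. There is no depth.
- manip.job_done(): hands the job in, once; it reports no verdict.
Trained networks look in a picture, given as the dict that the camera call returned (one of the last four; its "shot" number tells which), for a name from the list of things; names that differ only in an ending like _2 or _b are one class to them, and where a whole thing is asked for, a point or a joint stands for the part that bears it (a point fixed in the world has none). Each returns a list of dicts, best first, with "confidence" (0 to 1); they miss things now and then, are a little off and sometimes report something else, mostly with a low value. They report only what shows in the picture. A call takes as long as a camera call.
- manip.find_in(label, picture): "position" ([column, row] in pixels, amid what is visible of it).
The state is a dict: "clock": time; "qpos": joint angles; "joint_velocities": joint speeds; "joint_efforts": joint torques, N m; "ee_pos": TCP position; "orientation": TCP orientation; "ft_force": force on the tool from outside, world axes, zero at the start; "moment": the same for the moment, N m; "width": opening from 0.0 (shut) to 1.0 (fully open).
Only numpy, scipy, OpenCV 4.12 (cv2) and the standard library are available. Lean on these libraries where they do the work, as an engineer would, in place of code of your own. Each camera call takes 0.05 s, during which the arm holds its last target.

## Task

Stand the round-based hand stamp in pocket one of the wooden desk caddy (one stud on either side of it) and let go, then the square-based stamp in pocket two (two studs on either side). Then take the caddy by its steel carrying bar, lift it straight up off its grey felt mat and, keeping it level so that the loose marble ball stays centred in its dish all along, turn it a quarter turn (either way) above the mat, so that it lies square across it. Finish still holding it there, level and still, at least 6 cm clear of the mat, with both stamps in their pockets, and leave the other things on the desk where they are.

Things in the scene. Friction and masses are not known exactly. Their poses are not given: they have to be found in the camera images.
- caddy_bar (a point): centre of the caddy's straight level steel carrying bar: 112 mm long along x, 12 mm wide (y), 16 mm high, 100 mm (centre) above the caddy's underside. Two legs 8 mm thick carry its ends; 96 mm between them is free. x along the bar, y from pocket two to pocket one, z up.
- dish (a point): the lowest point, in the middle, of the caddy's round dish: 84 mm inside, a shallow cone that rises 0.15 rad outwards to a low rim (rim top 23 mm above the caddy's underside). This point is 10 mm above the caddy's underside and straight below the middle of the bar; axes as the caddy's.
- pocket_one (a point): middle of the floor of pocket one: open-topped square pocket, inside 48 x 48 mm, walls 4 mm thick, 18 mm high above the floor; floor 8 mm above the caddy's underside, 84 mm from the dish's middle along the caddy's +y. Marked by ONE steel stud (12 mm across) on the board on either side of it (+x and -x). Axes as the caddy's.
- pocket_two (a point): the same for pocket two, 84 mm from the dish's middle along the caddy's -y, marked by TWO studs on either side of it. Axes as the caddy's.
- ball_center (a point): centre of the loose marble paperweight ball, 36 mm across, about 0.06 kg, lying in the middle of the dish (its top is about 46 mm above the caddy's underside, 46 mm below the bar).
- round_stamp_center (a point): hand stamp of dark wood with a ROUND base, standing upright on the desk: 95 mm high, about 0.06 kg; base disc 36 mm across and 16 mm high, above it a round shaft 22 mm across. This point is on its axis, half-way up (47.5 mm above its foot); z up.
- square_stamp_center (a point): hand stamp of dark wood with a SQUARE base, standing upright on the desk: 95 mm high, about 0.06 kg; base 32 x 32 mm and 16 mm high, above it a square shaft 20 x 20 mm with the same sides. This point is on its axis, half-way up (47.5 mm above its foot); x and y across the flat sides, z up. It fits a pocket at any yaw.
- mat: grey felt mat, fixed to the desk, 150 x 270 x 4 mm, under the caddy; at the start the caddy stands at its middle with its axes along the mat's. Origin at the middle of its underside, on the desk; x across, y along the long side.
- caddy: loose wooden caddy, a board 112 x 232 x 8 mm (x, y, z) with a dish in the middle, a pocket at each end and an arched carrying bar over the dish; about 0.38 kg empty, 0.6 kg loaded, balanced under the bar. It stands on the mat. Origin at the middle of its underside, axes as for its bar.
- round_stamp: the round-based stamp: origin at the middle of its foot.
- square_stamp: the square-based stamp: origin at the middle of its foot.
- stapler: black desk stapler, 130 x 36 x 51 mm, a bystander to be left alone; origin at the middle of its underside.
- tape: grey tape dispenser, 130 x 45 x 74 mm, a bystander to be left alone; origin at the middle of its underside.
- notes: square block of white note paper, 50 x 50 x 25 mm, a bystander to be left alone; origin at the middle of its underside.
- mouse: white computer mouse, 105 x 58 x 31 mm, a bystander to be left alone; origin at the middle of its underside.
- calculator: grey pocket calculator, 140 x 85 x 15 mm, a bystander to be left alone; origin at the middle of its underside.

How it is judged:
By the outcome, as a careful person would: the job done as asked, in the order asked, and still so for the second after the job is handed in, while the arm keeps its last pose, push and grip.
It also fails if it takes over 72 s, if anything falls off the work surface, if the arm or the gripper's body presses on something with over 40 N, if the wrist force passes 120 N, or if a joint passes its speed limit or range.

## Working session

There is one attempt and no reset: what is moved stays moved. The work goes in short steps, Python scripts to look and compute and a tool call to move; the robot and the scene stay as the last step left them, time stands still between calls to the robot, and variables do not carry over. Pictures are saved under pics/ and viewed, and the job is handed in when it is done.

Besides the shell and the picture viewer there is one more tool, called after ">>>" by a JSON object that holds its "method" and its "body". servo_tool: Moves the arm, as the interface text tells. Its arguments: {"type":"object","properties":{"xyz":{"type":"array","items":{"type":"array","items":{"type":"number"}}},"angular":{"type":"array","items":{"type":"array","items":{"type":"number"}}},"claw":{"type":"array","items":{"type":"number"}},"grip_force":{"type":"number"}},"required":["xyz","angular","claw"]}

```bash
ls; mkdir -p pics; python3 - <<'E'
from station import manip
import cv2
s=manip.observe();print(s)
for n in ("top","side"):
    p=manip.read_camera(n);cv2.imwrite(f"pics/{n}0.png",p["img"])
    print(n,p["fx"],p["cx"],p["cy"],p["rvec"],p["tvec"])
    for l in ["caddy_bar","dish","pocket_one","pocket_two","ball_center","round_stamp_center","square_stamp_center","mat","caddy","round_stamp","square_stamp","stapler","tape","notes","mouse","calculator"]:
        print(l,[(d["position"],round(d["confidence"],2)) for d in manip.find_in(l,p)[:2]])
E
```

```text
pics
{'clock': 0.0, 'qpos': array([-1.27241107e+00,  1.31150585e-01,  1.48927517e+00,  6.24214270e-06,
        1.52301389e+00, -8.53695444e-02]), 'joint_velocities': array([-1.49502717e-03, -2.84355184e-04,  6.19372901e-05, -7.44303346e-04,
       -2.05402239e-03,  1.36934747e-03]), 'joint_efforts': array([-2.17400026e-03, -5.59861529e+01, -4.91752052e+01,  7.66516454e-02,
        3.57450102e-02, -1.57617023e-04]), 'ee_pos': array([ 0.22451319, -0.55579189,  0.21759604]), 'orientation': array([-0.13419709, -0.69406241, -0.13549619,  0.69419687]), 'ft_force': array([-0.49053526, -0.74304732,  0.44938429]), 'moment': array([0.00237222, 0.02022845, 0.00023424]), 'width': 0.9980373900964381}
top 392.1682097858423 310.3615189714688 196.68457178999208 [ 1.99850758 -2.20791209  0.25539156] [0.03760871 0.53171509 0.91676652]
caddy_bar [([324.5, 186.2], 0.68)]
dish [([324.5, 184.8], 0.77)]
pocket_one [([321.6, 184.6], 0.95)]
pocket_two [([324.7, 184.5], 0.92), ([427.2, 228.0], 0.22)]
ball_center [([322.7, 186.0], 0.55)]
round_stamp_center [([200.1, 218.5], 0.51)]
square_stamp_center [([425.2,
[... 474 characters left out ...]
473249 -0.18684933  0.08299842] [-0.52547936  0.11353682  1.17249735]
caddy_bar [([336.4, 231.7], 0.58)]
dish [([337.0, 224.8], 0.91)]
pocket_one []
pocket_two [([339.1, 226.9], 0.78)]
ball_center [([336.4, 220.9], 0.46), ([338.6, 229.8], 0.32)]
round_stamp_center [([301.1, 166.3], 0.75)]
square_stamp_center [([294.6, 293.8], 0.58)]
mat [([337.7, 258.5], 0.87)]
caddy [([338.5, 228.7], 0.83)]
round_stamp [([301.0, 161.0], 0.69)]
square_stamp [([295.0, 291.8], 0.63)]
stapler [([400.0, 280.0], 0.6), ([337.4, 225.1], 0.33)]
tape [([345.8, 159.3], 0.77)]
notes [([422.5, 242.6], 0.68)]
mouse [([223.6, 186.7], 0.65), ([338.6, 217.8], 0.4)]
calculator [([227.6, 296.5], 0.57), ([422.7, 243.9], 0.52)]
```

View pics/top0.png

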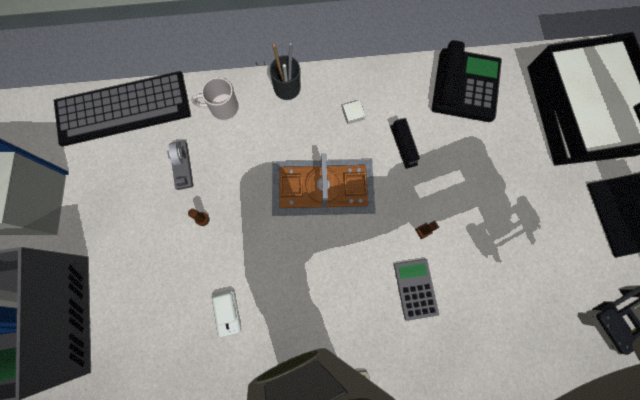

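View pics/side0.png

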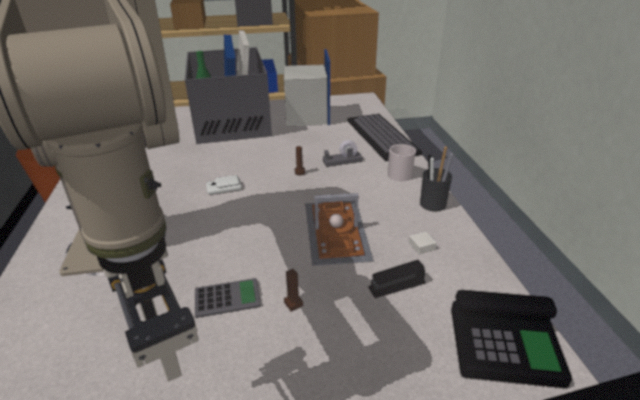

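```bash
cat > h.py <<'E'
from station import manip
import cv2,numpy as np
from scipy.spatial.transform import Rotation as Ro
def ray(p,uv):
    R=cv2.Rodrigues(np.array(p["rvec"],float))[0];t=np.array(p["tvec"],float)
    d=np.array([(uv[0]-p["cx"])/p["fx"],(uv[1]-p["cy"])/p["fy"],1.])
    return -R.T@t, R.T@d
def toz(p,uv,z):
    o,d=ray(p,uv); return o+d*(z-o[2])/d[2]
def proj(p,P):
    return cv2.projectPoints(np.atleast_2d(np.array(P,float)),np.array(p["rvec"],float),np.array(p["tvec"],float),np.array([[p["fx"],0,p["cx"]],[0,p["fy"],p["cy"]],[0,0,1]]),None)[0][:,0]
def wristcam():
    s=manip.observe();p=manip.read_camera("wrist")
    T=np.eye(4);q=s["orientation"];T[:3,:3]=Ro.from_quat([q[1],q[2],q[3],q[0]]).as_matrix();T[:3,3]=s["ee_pos"]
    W=np.linalg.inv(T@p["T_tool_cam"]);p["rvec"]=cv2.Rodrigues(W[:3,:3])[0];p["tvec"]=W[:3,3]
    return s,p
def to_tool(s,dw):
    q=s["orientation"];return Ro.from_quat([q[1],q[2],q[3],q[0]]).inv().apply(dw)
E
python3 - <<'E'
from h import *
p=manip.read_camera("top");im=p["img"]
cv2.imwrite("pics/t1.png",cv2.resize(im[145:245,260:390],None,fx=6,fy=6,interpolation=2)[:600])
a=cv2.resize(im[190:255,170:250],None,fx=5,fy=5,interpolation=2);b=cv2.resize(im[190:255,390:470],None,fx=5,fy=5,interpolation=2)
cv2.imwrite("pics/t2.png",np.hstack([a,b]))
print("round",toz(p,(198,218),.05),"sq",toz(p,(425,229),.05),"dish",toz(p,(323,185),.03))
for n,uv in dict(stap=(404,141),tape=(180,163),mouse=(226,313),calc=(417,291),notes=(351,110)).items(): print(n,toz(p,uv,.02))
for uv in ((274,162),(372,159),(376,212),(276,214)): print(toz(p,uv,.004))
w=manip.read_camera("wrist");print(w["T_tool_cam"].round(3),w["fx"]); cv2.imwrite("pics/w1.png",w["img"])
s=manip.observe();q=s["orientation"];print(Ro.from_quat([q[1],q[2],q[3],q[0]]).as_matrix().round(3))
E
```

```text
round [0.50892039 0.26819911 0.05      ] sq [ 0.42549878 -0.28996006  0.05      ] dish [ 0.56775892 -0.05185933  0.03      ]
stap [ 0.67050443 -0.28247875  0.02      ]
tape [0.6679884  0.31866802 0.02      ]
mouse [0.27363429 0.21669579 0.02      ]
calc [ 0.27885467 -0.25413043  0.02      ]
notes [ 0.7742765  -0.15161287  0.02      ]
[0.6514446 0.0712952 0.004    ]
[ 0.63368104 -0.19307524  0.004     ]
[ 0.48802544 -0.18381551  0.004     ]
[0.50870933 0.07728799 0.004     ]
[[ 0.001 -0.244  0.97  -0.167]
 [ 1.    -0.001 -0.001 -0.   ]
 [ 0.001  0.97   0.244 -0.069]
 [ 0.     0.     0.     1.   ]] 337.8985195246981
[[ 0.     0.374 -0.927]
 [ 0.    -0.927 -0.374]
 [-1.    -0.    -0.   ]]
```

View pics/t1.png

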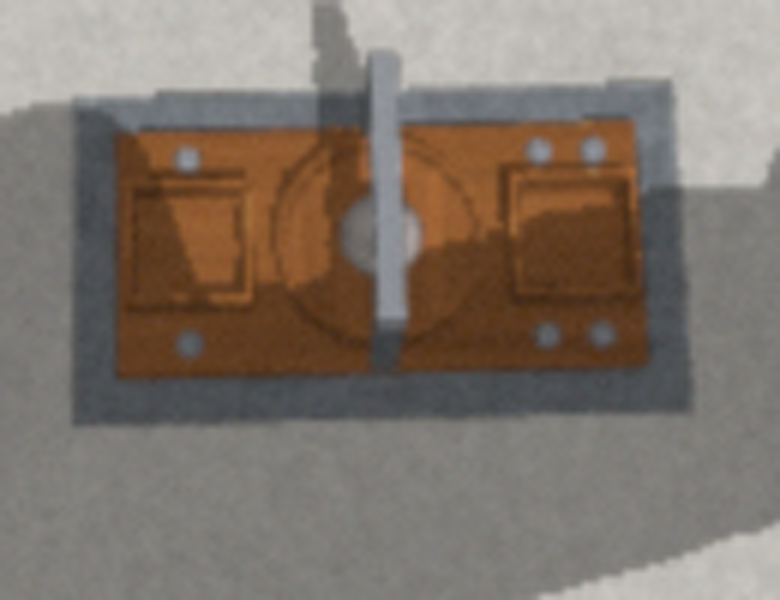

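View pics/t2.png

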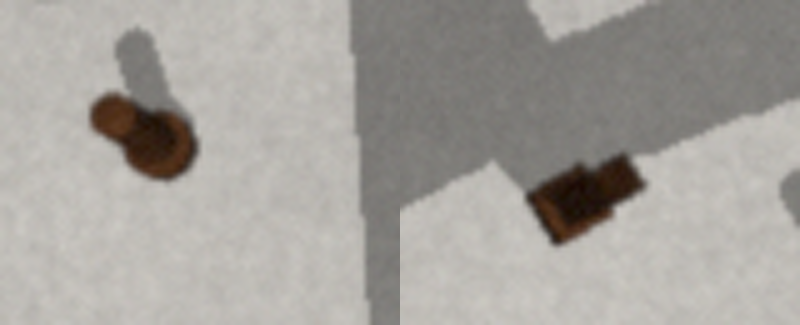

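View pics/w1.png

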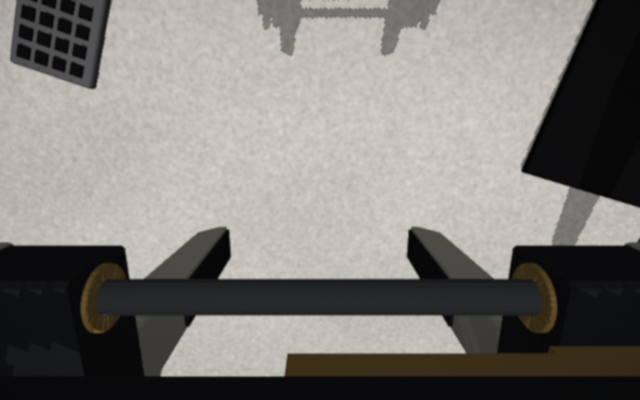

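The caddy is near (0.57, −0.06). The one-stud pocket is on the left in the image (+y, about px 291,185) and the two-stud pocket on the right. The round stamp is at about (200,218) and the square one at about (427,229). Next I'll fit poses by overlaying the known model.

```bash
cat > ov.py <<'E'
from h import *
def box(c,yaw,hx,hy,z0,z1):
    P=[]
    for z in (z0,z1):
        for a,b in ((1,1),(1,-1),(-1,-1),(-1,1)):
            P.append([c[0]+a*hx*np.cos(yaw)-b*hy*np.sin(yaw),c[1]+a*hx*np.sin(yaw)+b*hy*np.cos(yaw),z])
    return np.array(P)
E=[(0,1),(1,2),(2,3),(3,0),(4,5),(5,6),(6,7),(7,4),(0,4),(1,5),(2,6),(3,7)]
def draw(im,p,P,s,off,col):
    q=((proj(p,P)-off+.5)*s)
    for i,j in E: cv2.line(im,tuple(int(round(v)) for v in q[i]),tuple(int(round(v)) for v in q[j]),col,1,cv2.LINE_AA)
def circ(im,p,c,r,z,s,off,col):
    a=np.linspace(0,2*np.pi,40);P=np.c_[c[0]+r*np.cos(a),c[1]+r*np.sin(a),0*a+z]
    q=((proj(p,P)-off+.5)*s).astype(int);cv2.polylines(im,[q.reshape(-1,1,2)],True,col,1,cv2.LINE_AA)
E
cat > ov1.py <<'E'
from ov import *
import sys
cad,cy,rs,ss,sy=eval(sys.argv[1]);tag=sys.argv[2]
for n,views in dict(top=[(260,145,130,100),(175,195,60,46),(400,200,60,46)],side=[(295,180,90,90),(275,140,50,40),(270,260,50,55)]).items():
    p=manip.read_camera(n)
    for k,(x,y,w,h) in enumerate(views):
        s=6 if k==0 else 7
        im=cv2.resize(p["img"][y:y+h,x:x+w],None,fx=s,fy=s,interpolation=2);off=np.array([x,y])
        draw(im,p,box(cad,cy,.056,.116,.004,.012),s,off,(0,255,0))
        draw(im,p,box(cad,cy,.056,.006,.096,.112),s,off,(255,255,0))
        for sg in (1,-1):
            c=np.array(cad)+sg*.084*np.array([-np.sin(cy),np.cos(cy)]);draw(im,p,box(c,cy,.028,.028,.012,.030),s,off,(255,0,255))
        circ(im,p,rs,.018,.016,s,off,(0,255,0));circ(im,p,rs,.018,0,s,off,(0,255,0));circ(im,p,rs,.011,.095,s,off,(0,255,255))
        draw(im,p,box(ss,sy,.016,.016,0,.016),s,off,(0,255,0));draw(im,p,box(ss,sy,.01,.01,.016,.095),s,off,(0,255,255))
        globals()[f"{n}{k}"]=im
for k in (1,2):
    pass
cv2.imwrite(f"pics/{tag}a.png",top0[:600]);cv2.imwrite(f"pics/{tag}b.png",side0[:600])
c=np.zeros((600,800,3),np.uint8)
c[:300,:400]=top1[:300,:400];c[:300,400:]=top2[:300,:400];h=min(280,side1.shape[0]);c[305:305+h,:350]=side1[:h,:350];c[305:,400:750]=side2[:295,:350]
cv2.imwrite(f"pics/{tag}c.png",c)
E
python3 - <<'E'
from h import *
p=manip.read_camera("top")
f=lambda u,v:(260+(u+.5)/6-.5,145+(v+.5)/6-.5)
B=[toz(p,f(*x),.012) for x in ((117,132),(633,120),(650,368),(118,378))]
print(np.mean(B,0),B)
for a,b in (((187,160),(190,345)),((567,151),(575.5,335))):
    print(toz(p,f(*a),.012),toz(p,f(*b),.012))
print("bar",toz(p,f(384,52),.112),toz(p,f(392,320),.112))
print("round",toz(p,(202,219),.016),toz(p,(193,213),.095))
print("sq",toz(p,(424.4,230),.016),toz(p,(435.4,225),.095))
E
python3 ov1.py "(.568,-.058),-.07,(.505,.262),(.424,-.289),.5" o1
```

```text
[ 0.57000268 -0.05230649  0.012     ] [array([0.63461719, 0.05829728, 0.012     ]), array([ 0.61741507, -0.17095761,  0.012     ]), array([ 0.50472896, -0.16352653,  0.012     ]), array([0.5232495 , 0.06696088, 0.012     ])]
[0.6185911  0.02844963 0.012     ] [0.53475836 0.03455756 0.012     ]
[ 0.60602021 -0.13988755  0.012     ] [ 0.5225301  -0.13313633  0.012     ]
bar [ 0.6253921  -0.05677173  0.112     ] [ 0.51465502 -0.04800824  0.112     ]
round [0.51223238 0.26722108 0.016     ] [0.51299069 0.26746693 0.095     ]
sq [ 0.42710737 -0.29851499  0.016     ] [ 0.42717632 -0.30212151  0.095     ]
```

View pics/o1a.png

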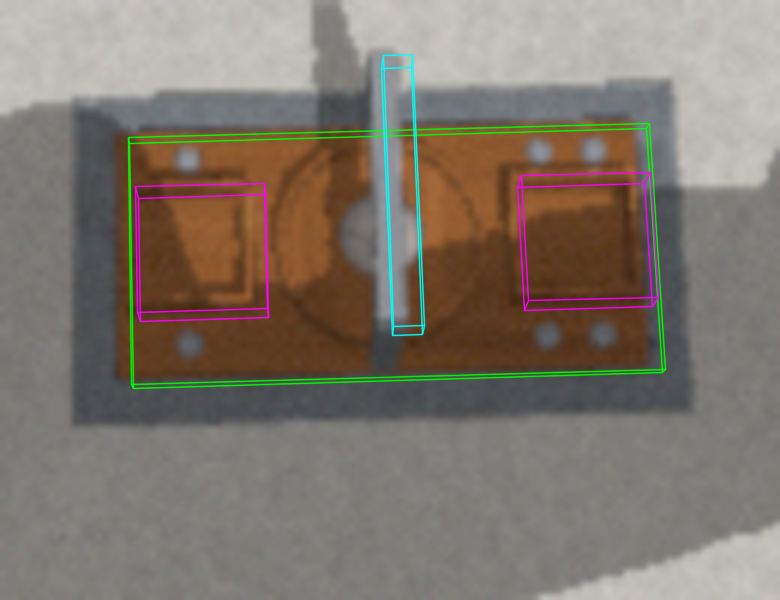

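View pics/o1c.png

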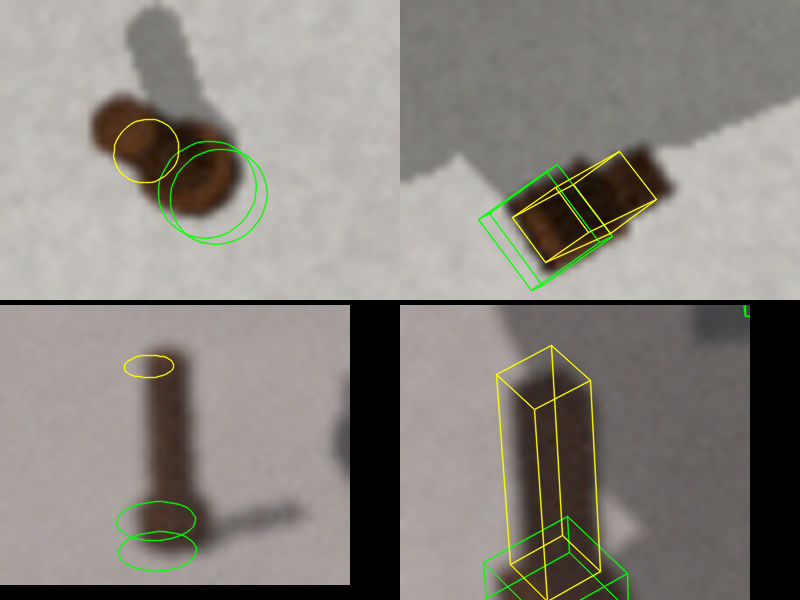

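View pics/o1b.png

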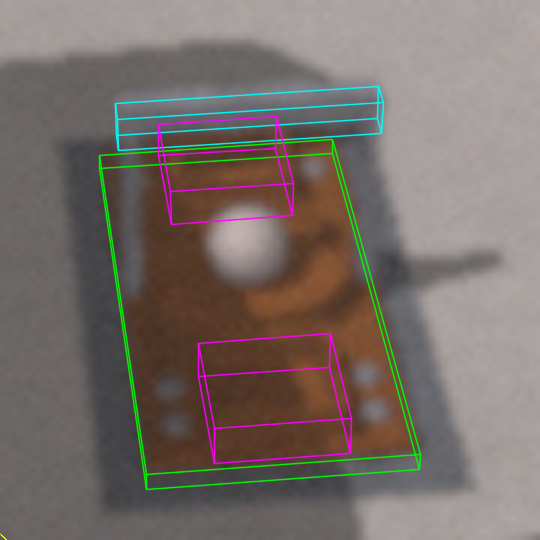

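```bash
python3 ov1.py "(.570,-.0525),-.075,(.512,.267),(.427,-.300),.52" o2
```

```text
(no output)
```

View pics/o2a.png

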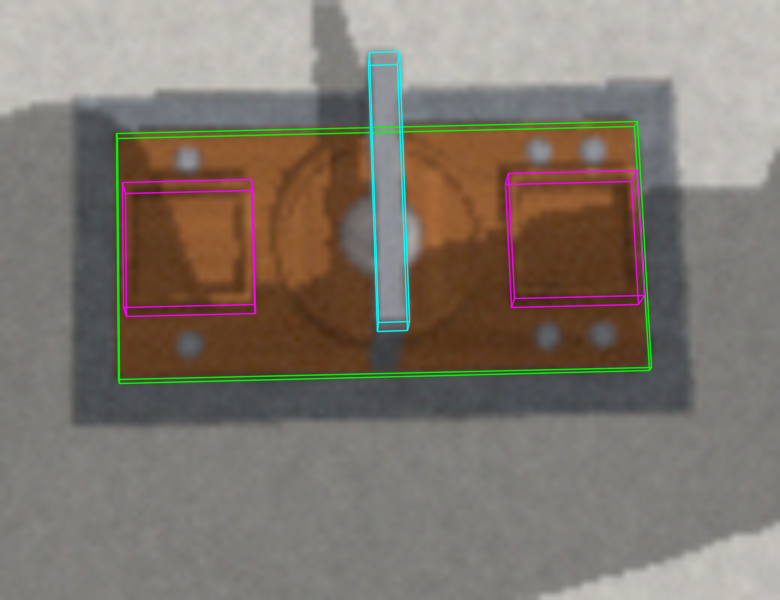

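View pics/o2c.png

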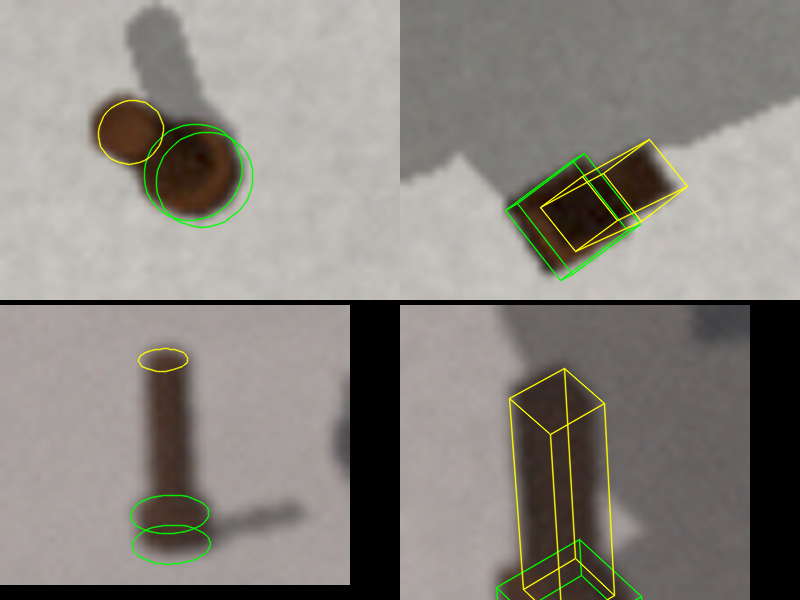

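View pics/o2b.png

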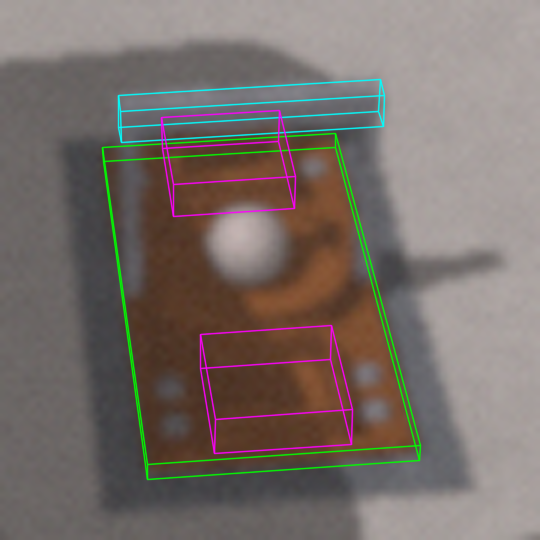

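Overlay residuals put the caddy at about (.5715,−.0525) with yaw −.075, the round stamp at (.515,.2695), and the square stamp at (.4275,−.297) with yaw about .47. I'll head for the round stamp first.

```bash
cat > go.py <<'E'
from h import *
import sys
# target x y z yaw(of tool y) -> tool shift and rotvec
x,y,z,w=map(float,sys.argv[1:5])
s=manip.observe();q=s["orientation"];R=Ro.from_quat([q[1],q[2],q[3],q[0]])
ty=np.array([np.cos(w),np.sin(w),0]);tx=np.array([0,0,-1.]);T=Ro.from_matrix(np.c_[tx,ty,np.cross(tx,ty)])
print("xyz",R.inv().apply(np.array([x,y,z])-s["ee_pos"]).round(4),"ang",(R.inv()*T).as_rotvec().round(4),"| t",round(s["clock"],2),"pos",s["ee_pos"].round(4),"q",s["qpos"].round(2),"F",s["ft_force"].round(1),"w",round(s["width"],3))
E
python3 go.py .515 .2695 .22 -.075
```

```text
xyz [-0.0013 -0.6571 -0.5784] ang [-1.112 -0.     0.   ] | t 2.05 pos [ 0.2247 -0.5563  0.2186] q [-1.27  0.13  1.49  0.    1.52 -0.09] F [-0.5 -0.4  0.2] w 0.999
```

>>> {"method": "servo_tool", "body": {"xyz": [[0,-0.657,-0.578],[0,-0.657,-0.578],[0,-0.657,-0.578],[0,-0.657,-0.578],[0,-0.657,-0.578]], "angular": [[-0.12,0,0],[-0.24,0,0],[-0.36,0,0],[-0.48,0,0],[-0.6,0,0]], "claw": [1,1,1,1,1]}}

```text
clock: 2.47
ee_pos: [0.2939, -0.3581, 0.2185]
orientation: [0.336, 0.622, 0.336, -0.622]
ft_force: [1.0, 0.0, 0.1]
width: 1.002
```

```bash
python3 go.py .515 .2695 .22 -.075
```

```text
xyz [-0.0015 -0.16   -0.6458] ang [-5.067e-01 -1.000e-04 -2.000e-04] | t 2.47 pos [ 0.2939 -0.3581  0.2185] q [-0.99 -0.25  1.85  0.    1.54 -0.41] F [1.  0.  0.1] w 1.002
```

>>> {"method": "servo_tool", "body": {"xyz": [[0,-0.16,-0.646],[0,-0.16,-0.646],[0,-0.16,-0.646],[0,-0.16,-0.646],[0,-0.16,-0.646]], "angular": [[-0.11,0,0],[-0.22,0,0],[-0.33,0,0],[-0.44,0,0],[-0.507,0,0]], "claw": [1,1,1,1,1]}}

```text
clock: 2.88
ee_pos: [0.3631, -0.1615, 0.2189]
orientation: [0.483, 0.517, 0.482, -0.517]
ft_force: [1.8, 0.1, 0.1]
width: 1.0
```

```bash
python3 go.py .515 .2695 .22 -.075
```

```text
xyz [-0.0011  0.1218 -0.4404] ang [ 0.0059  0.0005 -0.0013] | t 2.88 pos [ 0.3631 -0.1615  0.2189] q [-0.55 -0.45  2.01  0.    1.58 -0.48] F [1.8 0.1 0.1] w 1.0
```

>>> {"method": "servo_tool", "body": {"xyz": [[0,0.122,-0.44],[0,0.122,-0.44],[0,0.122,-0.44],[0,0.122,-0.44],[0,0.122,-0.44]], "angular": [[0,0,0],[0,0,0],[0,0,0],[0,0,0],[0,0,0]], "claw": [1,1,1,1,1]}}

```text
clock: 3.3
ee_pos: [0.4324, 0.0355, 0.2192]
orientation: [0.483, 0.517, 0.482, -0.516]
ft_force: [0.8, -0.6, 0.1]
width: 0.998
```

>>> {"method": "servo_tool", "body": {"xyz": [[0,0.07,-0.25],[0,0.07,-0.25],[0,0.07,-0.25],[0,0.07,-0.25],[0,0.07,-0.24]], "angular": [[0,0,0],[0,0,0],[0,0,0],[0,0,0],[0,0,0]], "claw": [1,1,1,1,1]}}

```text
clock: 3.72
ee_pos: [0.503, 0.2316, 0.2193]
orientation: [0.484, 0.518, 0.482, -0.516]
ft_force: [1.2, -0.3, 0.6]
width: 1.002
```

```bash
python3 go.py .515 .2695 .22 -.075; python3 - <<'E'
from ov import *
s,p=wristcam(); im=p["img"].copy()
circ(im,p,(.515,.2695),.018,.016,1,0,(0,255,0));circ(im,p,(.515,.2695),.011,.095,1,0,(0,255,255))
cv2.imwrite("pics/w2.png",im)
E
```

```text
xyz [-0.0007  0.0093 -0.0386] ang [ 0.0065  0.0004 -0.0032] | t 3.72 pos [0.503  0.2316 0.2193] q [ 0.34  0.    1.62 -0.    1.52  0.41] F [ 1.2 -0.3  0.6] w 1.002
```

View pics/w2.png

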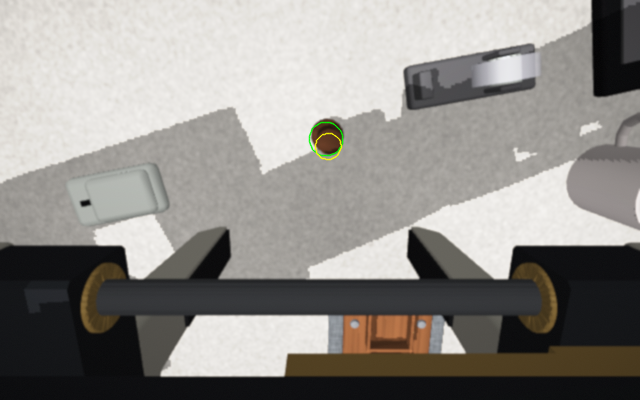

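>>> {"method": "servo_tool", "body": {"xyz": [[0,0.009,-0.039],[0,0.009,-0.039],[0,0.009,-0.039]], "angular": [[0.006,0,-0.003],[0.006,0,-0.003],[0.006,0,-0.003]], "claw": [1,1,1]}}

```text
clock: 4.02
ee_pos: [0.5153, 0.2775, 0.2165]
orientation: [-0.481, -0.517, -0.484, 0.517]
ft_force: [-0.1, -0.8, 0.5]
width: 0.998
```

```bash
python3 go.py .515 .2695 .22 -.075; python3 - <<'E'
from ov import *
s,p=wristcam(); 
q=proj(p,[[.515,.2695,.05]])[0].astype(int);x,y=max(q[0]-50,0),max(q[1]-50,0)
im=cv2.resize(p["img"][y:y+100,x:x+100],None,fx=6,fy=6,interpolation=2);o=np.array([x,y]);print(x,y)
c=(.515,.2695)
circ(im,p,c,.018,.016,6,o,(0,255,0));circ(im,p,c,.011,.095,6,o,(0,255,255));circ(im,p,c,.018,.0,6,o,(0,255,0))
cv2.imwrite("pics/w3.png",im)
E
```

```text
xyz [-0.0036  0.0003  0.008 ] ang [ 0.0056 -0.0022  0.0032] | t 4.02 pos [0.5153 0.2775 0.2165] q [0.4  0.09 1.53 0.   1.52 0.47] F [-0.1 -0.8  0.5] w 0.998
268 138
```

View pics/w3.png

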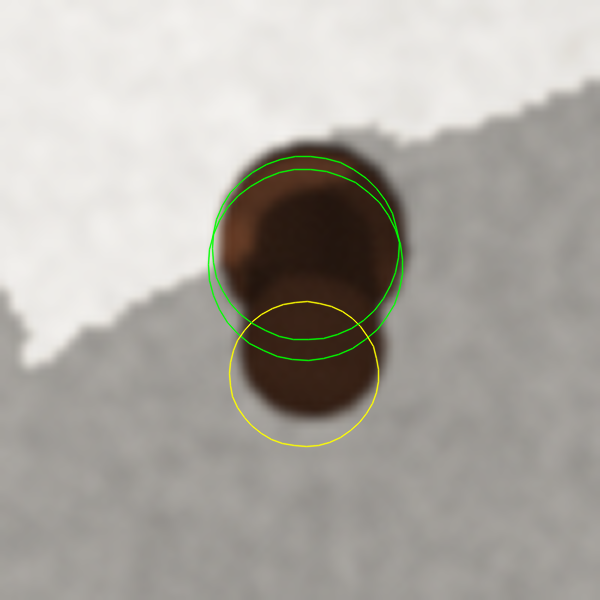

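>>> {"method": "servo_tool", "body": {"xyz": [[-0.003,0.001,0.005],[-0.003,0.001,0.005],[-0.003,0.001,0.005]], "angular": [[0.005,0,0],[0.005,0,0],[0.005,0,0]], "claw": [1,1,1]}}

```text
clock: 4.32
ee_pos: [0.5165, 0.2697, 0.2212]
orientation: [0.48, 0.519, 0.481, -0.518]
ft_force: [-0.0, -0.4, 0.6]
width: 1.0
```

```bash
cat > wl.py <<'E'
from ov import *
import sys
kind,x0,y0,yaw,tag=sys.argv[1],*map(float,sys.argv[2:5]),sys.argv[5]
z0=float(sys.argv[6]) if len(sys.argv)>6 else 0
s,p=wristcam(); c=(x0,y0)
q=proj(p,[[*c,.05]])[0].astype(int);x,y=max(q[0]-50,0),max(q[1]-50,0)
im=cv2.resize(p["img"][y:y+100,x:x+100],None,fx=6,fy=6,interpolation=2);o=np.array([x,y])
if kind=="r":
  circ(im,p,c,.018,z0+.016,6,o,(0,255,0));circ(im,p,c,.011,z0+.095,6,o,(0,255,255));circ(im,p,c,.018,z0+.0,6,o,(0,255,0))
else:
  draw(im,p,box(c,yaw,.016,.016,z0,z0+.016),6,o,(0,255,0));draw(im,p,box(c,yaw,.01,.01,z0+.016,z0+.095),6,o,(0,255,255))
cv2.imwrite(f"pics/{tag}.png",im)
E
python3 go.py .5165 .2725 .22 -.075;python3 wl.py r .5165 .2725 0 w4
```

```text
xyz [ 0.0012 -0.0002 -0.0028] ang [-0.0022 -0.0024  0.0007] | t 4.32 pos [0.5165 0.2697 0.2212] q [0.39 0.08 1.54 0.   1.52 0.47] F [-0.  -0.4  0.6] w 1.0
```

View pics/w4.png

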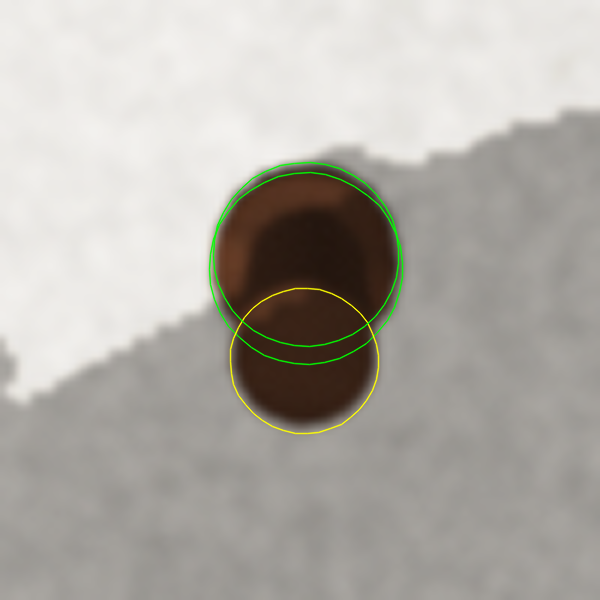

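>>> {"method": "servo_tool", "body": {"xyz": [[0.03,0,-0.003],[0.07,0,-0.003],[0.11,0,-0.003],[0.15,0,-0.003],[0.171,0,-0.003]], "angular": [[0,0,0],[0,0,0],[0,0,0],[0,0,0],[0,0,0]], "claw": [1,1,1,1,1]}}

```text
clock: 4.78
ee_pos: [0.5138, 0.2713, 0.0453]
orientation: [-0.479, -0.518, -0.482, 0.52]
ft_force: [-0.6, -0.0, -0.5]
width: 1.0
```

```bash
python3 go.py .5165 .273 .05 -.075
```

```text
xyz [-0.0048  0.0025 -0.0019] ang [-0.003   0.      0.0056] | t 4.78 pos [0.5138 0.2713 0.0453] q [0.4  0.23 1.7  0.   1.21 0.47] F [-0.6 -0.  -0.5] w 1.0
```

>>> {"method": "servo_tool", "body": {"xyz": [[-0.004,0.002,-0.002],[-0.004,0.002,-0.002],[-0.004,0.002,-0.002],[-0.004,0.002,-0.002],[-0.004,0.002,-0.002]], "angular": [[0,0,0],[0,0,0],[0,0,0],[0,0,0],[0,0,0]], "claw": [1,0.4,0.1,0.1,0.1], "grip_force": 15}}

```text
clock: 5.2
ee_pos: [0.518, 0.2739, 0.0521]
orientation: [0.479, 0.519, 0.481, -0.519]
ft_force: [-0.5, -0.9, 0.5]
width: 0.764
```

>>> {"method": "servo_tool", "body": {"xyz": [[0,0,0],[0,0,0],[0,0,0],[0,0,0],[0,0,0]], "angular": [[0,0,0],[0,0,0],[0,0,0],[0,0,0],[0,0,0]], "claw": [0.1,0.1,0.1,0.1,0.1]}}

```text
clock: 5.62
ee_pos: [0.5179, 0.2739, 0.0521]
orientation: [0.479, 0.519, 0.481, -0.519]
ft_force: [-1.0, 0.3, 0.4]
width: 0.402
```

```bash
python3 go.py .5165 .273 .05 -.075
```

```text
xyz [ 0.0021 -0.0013  0.001 ] ang [-0.0031 -0.002   0.0015] | t 5.62 pos [0.5179 0.2739 0.0521] q [0.4  0.23 1.69 0.   1.22 0.47] F [-1.   0.3  0.4] w 0.402
```

>>> {"method": "servo_tool", "body": {"xyz": [[0,0,0],[0,0,0],[0,0,0],[0,0,0],[0,0,0]], "angular": [[0,0,0],[0,0,0],[0,0,0],[0,0,0],[0,0,0]], "claw": [0.1,0.1,0.1,0.1,0.1]}}

```text
clock: 6.03
ee_pos: [0.5177, 0.2739, 0.0519]
orientation: [0.479, 0.519, 0.481, -0.519]
ft_force: [-1.1, -0.4, -0.2]
width: 0.233
```

>>> {"method": "servo_tool", "body": {"xyz": [[-0.02,0,0],[-0.05,0,0],[-0.08,0,0],[-0.1,0,0],[-0.11,0,0]], "angular": [[0,0,0],[0,0,0],[0,0,0],[0,0,0],[0,0,0]], "claw": [0.1,0.1,0.1,0.1,0.1]}}

```text
clock: 6.45
ee_pos: [0.5196, 0.2743, 0.1658]
orientation: [0.48, 0.521, 0.48, -0.517]
ft_force: [0.3, -0.0, -0.3]
width: 0.231
```

```bash
python3 - <<'E'
import numpy as np
c=np.array([.5715,-.0525]);w=-.075;y=np.array([-np.sin(w),np.cos(w)])
print(c+.084*y,c-.084*y)
E
python3 go.py .5778 .0313 .17 -.075
```

```text
[0.5777941  0.03126386] [ 0.5652059  -0.13626386]
xyz [-0.005   0.077   0.2377] ang [-0.0031 -0.0042 -0.0027] | t 6.45 pos [0.5196 0.2743 0.1658] q [0.4  0.12 1.59 0.   1.42 0.47] F [ 0.3 -0.  -0.3] w 0.231
```

>>> {"method": "servo_tool", "body": {"xyz": [[-0.004,0.01,0.03],[-0.004,0.022,0.068],[-0.004,0.035,0.108],[-0.004,0.047,0.147],[-0.004,0.06,0.185]], "angular": [[0,0,0],[0,0,0],[0,0,0],[0,0,0],[0,0,0]], "claw": [0.1,0.1,0.1,0.1,0.1]}}

```text
clock: 6.87
ee_pos: [0.5645, 0.0834, 0.1682]
orientation: [0.48, 0.52, 0.481, -0.518]
ft_force: [0.1, -0.2, -1.2]
width: 0.234
```

```bash
python3 go.py .5778 .0313 .17 -.075
```

```text
xyz [-0.0019  0.0173  0.0509] ang [-0.0025 -0.004  -0.0015] | t 6.87 pos [0.5645 0.0834 0.1682] q [0.05 0.08 1.64 0.   1.42 0.13] F [ 0.1 -0.2 -1.2] w 0.234
```

>>> {"method": "servo_tool", "body": {"xyz": [[-0.002,0.01,0.03],[-0.002,0.015,0.045],[-0.002,0.017,0.051],[-0.002,0.017,0.051],[-0.002,0.017,0.051]], "angular": [[0,0,0],[0,0,0],[0,0,0],[0,0,0],[0,0,0]], "claw": [0.1,0.1,0.1,0.1,0.1]}}

```text
clock: 7.28
ee_pos: [0.5769, 0.0319, 0.1693]
orientation: [0.479, 0.52, 0.481, -0.518]
ft_force: [-0.1, 0.2, -0.0]
width: 0.233
```

```bash
python3 go.py .5778 .0313 .17 -.075; cat > look.py <<'E'
from ov import *
import sys
cx,cyy,yaw=eval(sys.argv[1]);tag=sys.argv[2];n=sys.argv[3]
x,y,wd,ht,sc=eval(sys.argv[4])
if n=="wrist": s,p=wristcam()
else: p=manip.read_camera(n)
o=np.array([x,y]);im=cv2.resize(p["img"][y:y+ht,x:x+wd],None,fx=sc,fy=sc,interpolation=2)
draw(im,p,box((cx,cyy),yaw,.056,.116,.004,.012),sc,o,(0,255,0))
draw(im,p,box((cx,cyy),yaw,.056,.006,.096,.112),sc,o,(255,255,0))
for sg in (1,-1):
    c=np.array([cx,cyy])+sg*.084*np.array([-np.sin(yaw),np.cos(yaw)])
    draw(im,p,box(c,yaw,.024,.024,.012,.030),sc,o,(255,0,255))
cv2.imwrite(f"pics/{tag}.png",im)
E
python3 look.py "(.5715,-.0525,-.075)" w5 wrist "(0,0,640,400,1.25)"; python3 look.py "(.5715,-.0525,-.075)" s5 side "(285,150,100,110,5)"
```

```text
xyz [-0.0007  0.0009  0.0005] ang [-0.0027 -0.0045 -0.0002] | t 7.28 pos [0.5769 0.0319 0.1693] q [-0.04  0.1   1.61  0.    1.43  0.04] F [-0.1  0.2 -0. ] w 0.233
```

View pics/w5.png

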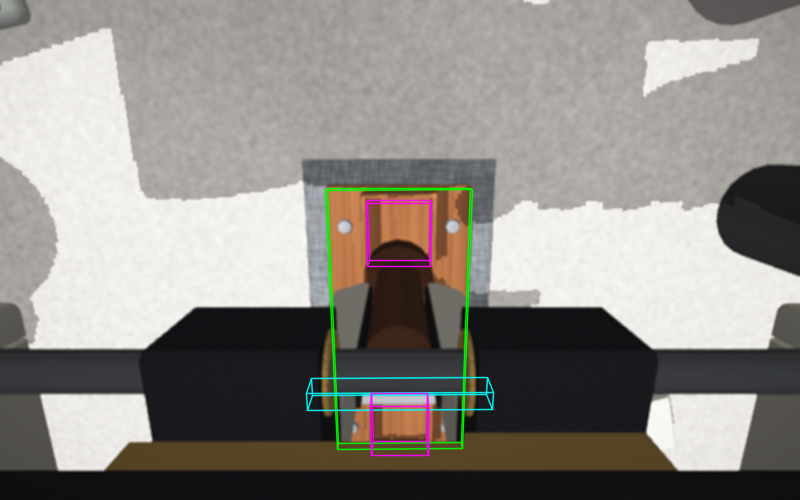

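View pics/s5.png

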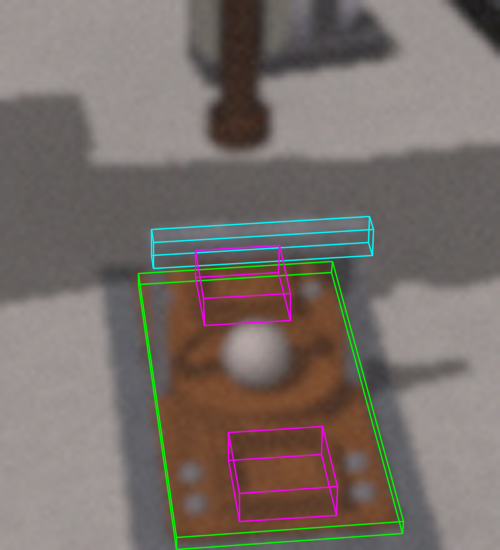

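>>> {"method": "servo_tool", "body": {"xyz": [[0.025,0.001,0],[0.055,0.001,0],[0.08,0.001,0],[0.092,0.001,0],[0.096,0.001,0]], "angular": [[0,0,0],[0,0,0],[0,0,0],[0,0,0],[0,0,0]], "claw": [0.1,0.1,0.1,0.1,0.1]}}

```text
clock: 7.8
ee_pos: [0.5758, 0.0344, 0.0707]
orientation: [0.479, 0.518, 0.483, -0.518]
ft_force: [-0.9, 0.6, -1.0]
width: 0.233
```

```bash
python3 go.py .5778 .0313 .0645 -.075; python3 look.py "(.5715,-.0525,-.075)" s6 side "(285,150,100,110,5)"
```

```text
xyz [0.0061 0.0023 0.003 ] ang [ 0.0007 -0.0043  0.0043] | t 7.8 pos [0.5758 0.0344 0.0707] q [-0.03  0.19  1.7   0.    1.26  0.04] F [-0.9  0.6 -1. ] w 0.233
```

View pics/s6.png

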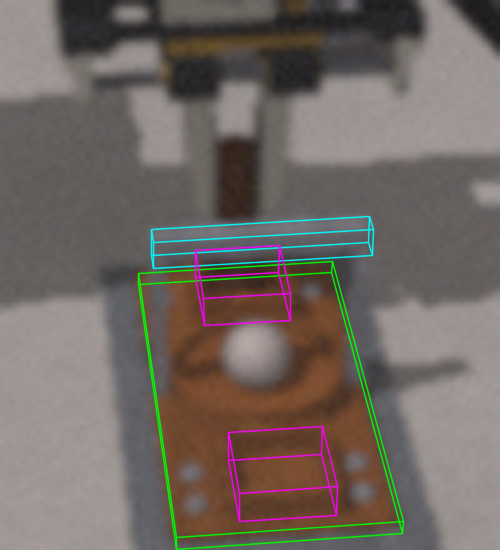

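>>> {"method": "servo_tool", "body": {"xyz": [[0.003,0.002,0.003],[0.005,0.002,0.003],[0.006,0.002,0.003]], "angular": [[0,0,0],[0,0,0],[0,0,0]], "claw": [0.1,0.1,0.1]}}

```text
clock: 8.1
ee_pos: [0.5794, 0.031, 0.067]
orientation: [0.48, 0.519, 0.482, -0.517]
ft_force: [-0.2, 0.1, -0.9]
width: 0.234
```

```bash
python3 go.py .5778 .0313 .0645 -.075
```

```text
xyz [ 0.0025 -0.0017 -0.0002] ang [ 0.0003 -0.0044  0.0005] | t 8.1 pos [0.5794 0.031  0.067 ] q [-0.04  0.2   1.7   0.    1.25  0.04] F [-0.2  0.1 -0.9] w 0.234
```

>>> {"method": "servo_tool", "body": {"xyz": [[0.001,-0.001,0],[0.002,-0.001,0],[0.003,-0.001,0],[0.003,-0.001,0]], "angular": [[0,0,0],[0,0,0],[0,0,0],[0,0,0]], "claw": [0.1,0.1,0.1,0.1]}}

```text
clock: 8.43
ee_pos: [0.5785, 0.031, 0.0641]
orientation: [0.48, 0.519, 0.482, -0.517]
ft_force: [0.3, 1.0, -0.8]
width: 0.233
```

>>> {"method": "servo_tool", "body": {"xyz": [[0,0,0],[0,0,0],[0,0,0],[0,0,0],[0,0,0]], "angular": [[0,0,0],[0,0,0],[0,0,0],[0,0,0],[0,0,0]], "claw": [0.3,0.4,0.5,0.6,0.6]}}

```text
clock: 8.85
ee_pos: [0.5786, 0.031, 0.0642]
orientation: [0.48, 0.519, 0.482, -0.517]
ft_force: [-1.2, -0.4, -1.5]
width: 0.534
```

>>> {"method": "servo_tool", "body": {"xyz": [[-0.02,0,0],[-0.06,0,0],[-0.1,0,0],[-0.13,0,0],[-0.14,0,0]], "angular": [[0,0,0],[0,0,0],[0,0,0],[0,0,0],[0,0,0]], "claw": [0.6,0.7,0.8,0.9,1]}}

```text
clock: 9.27
ee_pos: [0.5813, 0.0303, 0.2109]
orientation: [0.482, 0.522, 0.48, -0.515]
ft_force: [0.1, 0.1, 1.0]
width: 0.838
```

```bash
python3 go.py .4275 -.297 .22 -1.1; python3 look.py "(.5715,-.0525,-.075)" s7 side "(285,130,100,120,5)";python3 look.py "(.5715,-.0525,-.075)" w7 wrist "(0,0,640,400,1.25)"
```

```text
xyz [-0.0119 -0.1289  0.3378] ang [ 1.0252 -0.0088 -0.0055] | t 9.27 pos [0.5813 0.0303 0.2109] q [-0.04  0.08  1.56  0.    1.5   0.04] F [0.1 0.1 1. ] w 0.838
```

View pics/s7.png

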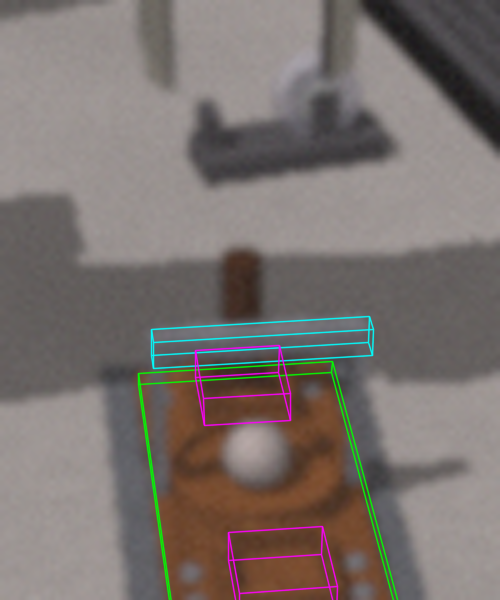

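View pics/w7.png

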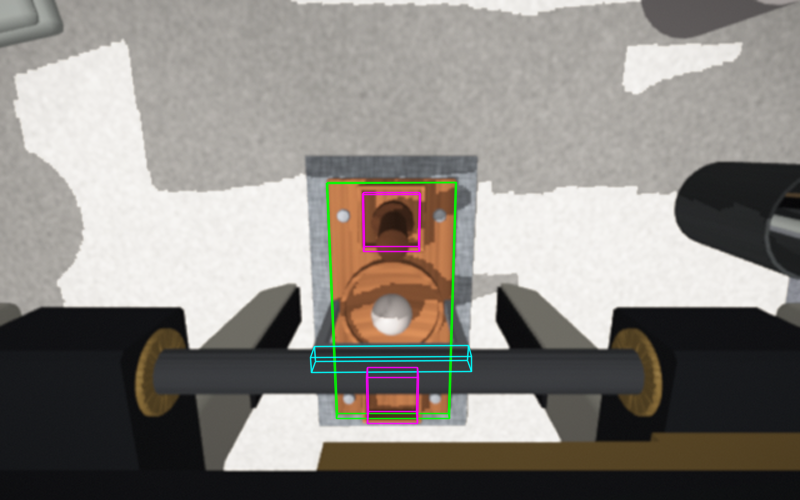

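The round stamp stands upright in pocket one (wrist view about px 393,222) and the ball is centred at (391,314). Next is the square stamp.

```bash
python3 go.py .4275 -.297 .22 .47
```

```text
xyz [-0.0149 -0.128   0.3378] ang [-0.5447 -0.003  -0.0069] | t 9.37 pos [0.5804 0.0303 0.2074] q [-0.04  0.08  1.56  0.    1.49  0.04] F [-0.6 -0.1 -0.3] w 0.923
```

>>> {"method": "servo_tool", "body": {"xyz": [[-0.014,-0.01,0.025],[-0.014,-0.025,0.063],[-0.014,-0.039,0.102],[-0.014,-0.054,0.141],[-0.014,-0.068,0.18]], "angular": [[-0.1,0,0],[-0.2,0,0],[-0.3,0,0],[-0.4,0,0],[-0.5,0,0]], "claw": [1,1,1,1,1]}}

```text
clock: 9.78
ee_pos: [0.4969, -0.1449, 0.2173]
orientation: [0.595, 0.384, 0.596, -0.379]
ft_force: [-0.2, -0.3, -0.2]
width: 0.999
```

```bash
python3 go.py .4275 -.297 .22 .47
```

```text
xyz [-0.0037 -0.1266  0.1092] ang [-0.0389 -0.004  -0.0047] | t 9.78 pos [ 0.4969 -0.1449  0.2173] q [-0.39 -0.09  1.72  0.01  1.52 -0.82] F [-0.2 -0.3 -0.2] w 0.999
```

>>> {"method": "servo_tool", "body": {"xyz": [[-0.003,-0.03,0.026],[-0.003,-0.06,0.052],[-0.003,-0.085,0.074],[-0.003,-0.105,0.091],[-0.003,-0.12,0.104]], "angular": [[-0.039,-0.004,-0.005],[-0.039,-0.004,-0.005],[-0.039,-0.004,-0.005],[-0.039,-0.004,-0.005],[-0.039,-0.004,-0.005]], "claw": [1,1,1,1,1]}}

```text
clock: 10.2
ee_pos: [0.4289, -0.2909, 0.2163]
orientation: [0.601, 0.37, 0.604, -0.37]
ft_force: [0.7, -0.5, 0.2]
width: 0.999
```

>>> {"method": "servo_tool", "body": {"xyz": [[-0.001,-0.004,0.004],[-0.001,-0.004,0.004],[-0.001,-0.004,0.004]], "angular": [[0,0,0],[0,0,0],[0,0,0]], "claw": [1,1,1]}}

```text
clock: 10.45
ee_pos: [0.4267, -0.2953, 0.2154]
orientation: [0.6, 0.371, 0.605, -0.37]
ft_force: [-0.1, 0.1, 0.3]
width: 0.998
```

```bash
python3 go.py .4275 -.297 .22 .47; python3 wl.py s .4275 -.297 .47 w8
```

```text
xyz [-0.0046 -0.0001  0.0019] ang [-0.0025 -0.0066  0.003 ] | t 10.45 pos [ 0.4267 -0.2953  0.2154] q [-0.7  -0.08  1.71 -0.    1.52 -1.17] F [-0.1  0.1  0.3] w 0.998
```

View pics/w8.png

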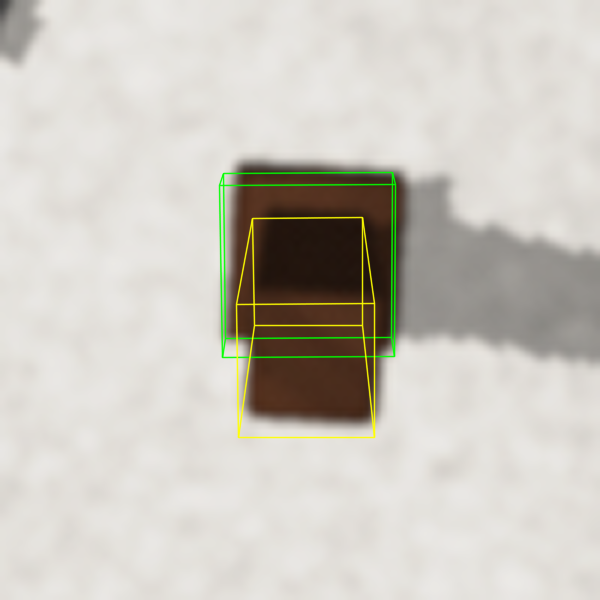

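>>> {"method": "servo_tool", "body": {"xyz": [[0.03,0.0015,-0.001],[0.07,0.0015,-0.001],[0.11,0.0015,-0.001],[0.145,0.0015,-0.001],[0.16,0.0015,-0.001]], "angular": [[0.045,-0.006,0.003],[0.045,-0.006,0.003],[0.045,-0.006,0.003],[0.045,-0.006,0.003],[0.045,-0.006,0.003]], "claw": [1,1,1,1,1]}}

```text
clock: 10.92
ee_pos: [0.4252, -0.2887, 0.0503]
orientation: [0.592, 0.384, 0.597, -0.383]
ft_force: [-1.0, 1.0, -0.3]
width: 1.001
```

```bash
python3 - <<'E'
import numpy as np
w=.47;y=np.array([np.cos(w),np.sin(w)]);z=np.array([np.sin(w),-np.cos(w)])
print(np.array([.4275,-.297])+.0016*y-.0025*z)
E
python3 go.py .428 -.294 .052 .42
```

```text
[ 0.42779429 -0.29404646]
xyz [-0.0017  0.0004  0.006 ] ang [ 0.0057 -0.0065  0.0026] | t 10.92 pos [ 0.4252 -0.2887  0.0503] q [-0.7   0.06  1.89  0.    1.21 -1.12] F [-1.   1.  -0.3] w 1.001
```

>>> {"method": "servo_tool", "body": {"xyz": [[-0.001,0,0.005],[-0.001,0,0.005],[-0.001,0,0.005],[-0.001,0,0.005],[-0.001,0,0.005]], "angular": [[0.005,-0.006,0.002],[0.005,-0.006,0.002],[0.005,-0.006,0.002],[0.005,-0.006,0.002],[0.005,-0.006,0.002]], "claw": [0.5,0.5,0.5,0.5,0.5]}}

```text
clock: 11.33
ee_pos: [0.4287, -0.2941, 0.0534]
orientation: [0.594, 0.384, 0.592, -0.385]
ft_force: [-0.3, 0.7, 0.2]
width: 0.693
```

```bash
python3 go.py .428 -.294 .052 .42
```

```text
xyz [ 0.0014 -0.0006 -0.0004] ang [ 0.0011  0.0028 -0.001 ] | t 11.33 pos [ 0.4287 -0.2941  0.0534] q [-0.7   0.06  1.88 -0.    1.2  -1.12] F [-0.3  0.7  0.2] w 0.693
```

>>> {"method": "servo_tool", "body": {"xyz": [[0,0,0],[0,0,0],[0,0,0],[0,0,0],[0,0,0]], "angular": [[0,0.003,0],[0,0.003,0],[0,0.003,0],[0,0.003,0],[0,0.003,0]], "claw": [0.1,0.1,0.1,0.1,0.1]}}

```text
clock: 11.75
ee_pos: [0.4287, -0.2942, 0.0535]
orientation: [0.594, 0.385, 0.593, -0.384]
ft_force: [0.9, -1.1, 1.0]
width: 0.332
```

>>> {"method": "servo_tool", "body": {"xyz": [[0,0,0],[0,0,0],[0,0,0],[0,0,0],[0,0,0]], "angular": [[0,0,0],[0,0,0],[0,0,0],[0,0,0],[0,0,0]], "claw": [0.1,0.1,0.1,0.1,0.1]}}

```text
clock: 12.17
ee_pos: [0.4286, -0.2942, 0.0534]
orientation: [0.594, 0.385, 0.593, -0.384]
ft_force: [-0.8, 0.9, -0.1]
width: 0.21
```

>>> {"method": "servo_tool", "body": {"xyz": [[-0.02,0,0],[-0.05,0,0],[-0.09,0,0],[-0.11,0,0],[-0.12,0,0]], "angular": [[0,0,0],[0,0,0],[0,0,0],[0,0,0],[0,0,0]], "claw": [0.1,0.1,0.1,0.1,0.1]}}

```text
clock: 12.58
ee_pos: [0.4301, -0.2955, 0.1776]
orientation: [0.596, 0.385, 0.591, -0.384]
ft_force: [-0.0, 0.1, -0.8]
width: 0.219
```

```bash
python3 go.py .566 -.136 .175 -.075
```

```text
xyz [ 0.0028  0.1892 -0.0901] ang [ 0.496   0.004  -0.0047] | t 12.58 pos [ 0.4301 -0.2955  0.1776] q [-0.7  -0.07  1.76  0.    1.44 -1.12] F [-0.   0.1 -0.8] w 0.219
```

>>> {"method": "servo_tool", "body": {"xyz": [[0.001,0.025,-0.012],[0.001,0.06,-0.029],[0.001,0.095,-0.045],[0.001,0.125,-0.06],[0.001,0.15,-0.071]], "angular": [[0.1,0,0],[0.2,0,0],[0.3,0,0],[0.4,0,0],[0.48,0.004,-0.004]], "claw": [0.1,0.1,0.1,0.1,0.1]}}

```text
clock: 13.0
ee_pos: [0.5385, -0.1669, 0.1753]
orientation: [0.483, 0.516, 0.484, -0.516]
ft_force: [-0.3, -0.0, -0.6]
width: 0.217
```

```bash
python3 go.py .566 -.136 .175 -.075
```

```text
xyz [ 0.0003  0.0255 -0.0326] ang [ 0.0115 -0.0012  0.0008] | t 13.0 pos [ 0.5385 -0.1669  0.1753] q [-0.39  0.06  1.64  0.    1.44 -0.33] F [-0.3 -0.  -0.6] w 0.217
```

>>> {"method": "servo_tool", "body": {"xyz": [[0,0.014,-0.018],[0,0.023,-0.029],[0,0.0255,-0.0325],[0,0.0255,-0.0325],[0,0.0255,-0.0325]], "angular": [[0.011,0,0],[0.011,0,0],[0.011,0,0],[0.011,0,0],[0.011,0,0]], "claw": [0.1,0.1,0.1,0.1,0.1]}}

```text
clock: 13.42
ee_pos: [0.5653, -0.1369, 0.1747]
orientation: [-0.48, -0.518, -0.482, 0.518]
ft_force: [0.1, -0.1, -1.0]
width: 0.216
```

```bash
python3 go.py .566 -.136 .175 -.075;python3 look.py "(.572,-.0525,-.075)" s9 side "(285,130,100,120,5)";python3 look.py "(.572,-.0525,-.075)" w9 wrist "(230,80,180,150,4)"
```

```text
xyz [-0.0003  0.0006 -0.0009] ang [ 0.001  -0.0008  0.002 ] | t 13.42 pos [ 0.5653 -0.1369  0.1747] q [-0.33  0.11  1.59  0.    1.44 -0.25] F [ 0.1 -0.1 -1. ] w 0.216
```

View pics/s9.png

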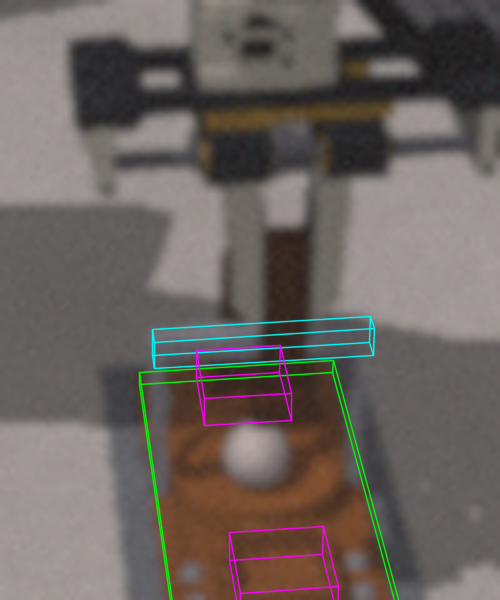

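View pics/w9.png

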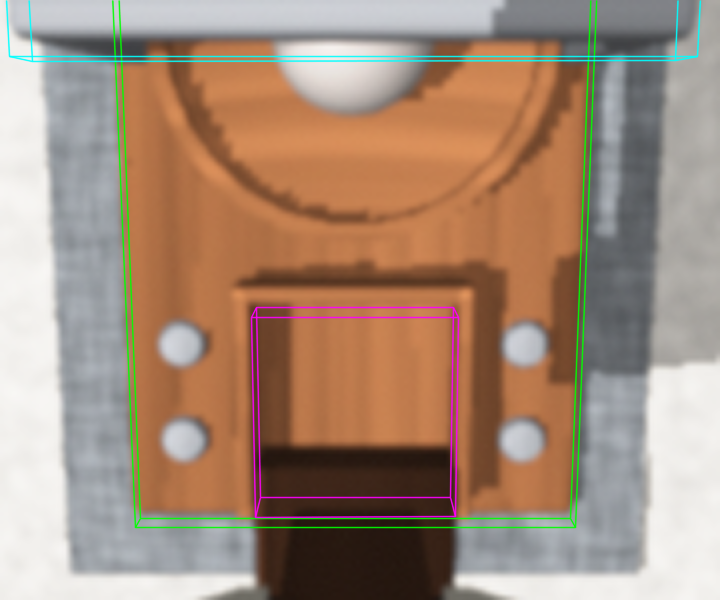

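```bash
python3 go.py .5657 -.1348 .068 -.075
```

```text
xyz [ 0.1072  0.0003 -0.0025] ang [-0.0005 -0.0008  0.0012] | t 13.52 pos [ 0.5653 -0.1373  0.1752] q [-0.33  0.11  1.59  0.    1.44 -0.25] F [-0.3 -1.2 -1. ] w 0.217
```

>>> {"method": "servo_tool", "body": {"xyz": [[0.025,0,-0.0025],[0.055,0,-0.0025],[0.08,0,-0.0025],[0.094,0,-0.0025],[0.1,0,-0.0025]], "angular": [[0,0,0],[0,0,0],[0,0,0],[0,0,0],[0,0,0]], "claw": [0.1,0.1,0.1,0.1,0.1]}}

```text
clock: 13.93
ee_pos: [0.5627, -0.1353, 0.0721]
orientation: [-0.479, -0.518, -0.482, 0.52]
ft_force: [-0.3, -0.3, -1.8]
width: 0.213
```

```bash
python3 go.py .5657 -.1348 .0655 -.075
```

```text
xyz [ 0.0066  0.003  -0.0007] ang [-0.0018 -0.0017  0.0058] | t 13.93 pos [ 0.5627 -0.1353  0.0721] q [-0.32  0.2   1.69  0.    1.26 -0.25] F [-0.3 -0.3 -1.8] w 0.213
```

>>> {"method": "servo_tool", "body": {"xyz": [[0.002,0.002,-0.001],[0.004,0.002,-0.001],[0.006,0.002,-0.001],[0.007,0.002,-0.001],[0.007,0.002,-0.001]], "angular": [[0,0,0.004],[0,0,0.004],[0,0,0.004],[0,0,0.004],[0,0,0.004]], "claw": [0.1,0.1,0.1,0.1,0.1]}}

```text
clock: 14.35
ee_pos: [0.5654, -0.1347, 0.066]
orientation: [0.48, 0.519, 0.481, -0.519]
ft_force: [-0.1, -1.1, -1.6]
width: 0.216
```

```bash
python3 go.py .5657 -.1348 .0655 -.075
```

```text
xyz [0.0005 0.0003 0.0001] ang [-0.0019 -0.0013  0.0002] | t 14.35 pos [ 0.5654 -0.1347  0.066 ] q [-0.32  0.2   1.69  0.    1.24 -0.25] F [-0.1 -1.1 -1.6] w 0.216
```

>>> {"method": "servo_tool", "body": {"xyz": [[0,0,0],[0,0,0],[0,0,0],[0,0,0],[0,0,0]], "angular": [[0,0,0],[0,0,0],[0,0,0],[0,0,0],[0,0,0]], "claw": [0.3,0.4,0.5,0.6,0.6]}}

```text
clock: 14.77
ee_pos: [0.5655, -0.1347, 0.0662]
orientation: [0.48, 0.519, 0.481, -0.519]
ft_force: [0.4, -0.2, 0.1]
width: 0.524
```

>>> {"method": "servo_tool", "body": {"xyz": [[-0.02,0,0],[-0.06,0,0],[-0.1,0,0],[-0.14,0,0],[-0.16,0,0]], "angular": [[0,0,0],[0,0,0],[0,0,0],[0,0,0],[0,0,0]], "claw": [0.6,0.6,0.6,0.6,0.6]}}

```text
clock: 15.18
ee_pos: [0.5673, -0.1354, 0.2323]
orientation: [0.482, 0.52, 0.479, -0.517]
ft_force: [1.2, -1.1, -0.1]
width: 0.6
```

```bash
python3 go.py .572 -.051 .24 -1.646; python3 go.py .572 -.051 .24 1.496;python3 look.py "(.572,-.051,-.075)" s10 side "(285,130,100,120,5)";python3 look.py "(.572,-.051,-.075)" w10 wrist "(200,50,240,200,3)"
```

```text
xyz [-0.0077 -0.0017 -0.0846] ang [ 1.5693 -0.0049 -0.0056] | t 15.18 pos [ 0.5673 -0.1354  0.2323] q [-0.32  0.07  1.52  0.    1.54 -0.25] F [ 1.2 -1.1 -0.1] w 0.6
xyz [-0.0077 -0.0017 -0.0846] ang [-1.5727  0.0056 -0.0049] | t 15.18 pos [ 0.5673 -0.1354  0.2323] q [-0.32  0.07  1.52  0.    1.54 -0.25] F [ 1.2 -1.1 -0.1] w 0.6
```

View pics/w10.png

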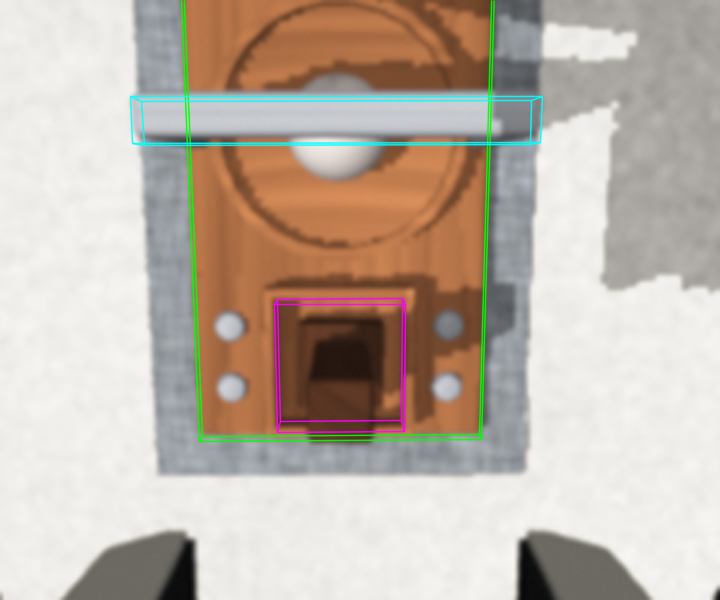

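View pics/s10.png

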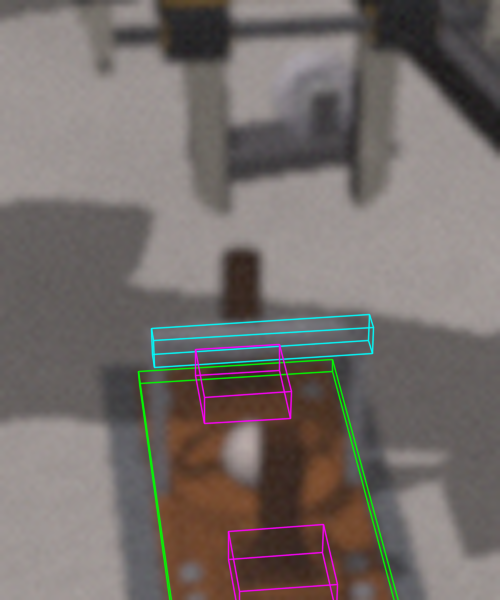

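The square stamp is in pocket two, between the double studs (px 340,360), and the ball is centred under the bar. Now I'll go to the bar.

>>> {"method": "servo_tool", "body": {"xyz": [[-0.004,0,-0.02],[-0.007,0,-0.045],[-0.007,0,-0.065],[-0.007,-0.001,-0.08],[-0.007,-0.001,-0.084]], "angular": [[0.1,0,0],[0.22,0,0],[0.34,0,0],[0.46,0,0],[0.58,0,0]], "claw": [0.5,0.5,0.5,0.5,0.5]}}

```text
clock: 15.7
ee_pos: [0.5732, -0.0495, 0.2381]
orientation: [0.312, 0.637, 0.309, -0.633]
ft_force: [-0.2, -0.2, -0.9]
width: 0.5
```

>>> {"method": "servo_tool", "body": {"xyz": [[0,0,0],[0,0,0],[0,0,0],[0,0,0],[0,0,0]], "angular": [[0.12,0,0],[0.24,0,0],[0.36,0,0],[0.48,0,0],[0.6,0,0]], "claw": [0.5,0.5,0.5,0.5,0.5]}}

```text
clock: 16.12
ee_pos: [0.5726, -0.0493, 0.2365]
orientation: [0.108, 0.701, 0.107, -0.697]
ft_force: [-0.0, -0.6, -0.3]
width: 0.503
```

```bash
python3 go.py .572 -.051 .22 -1.646
```

```text
xyz [0.0165 0.0014 0.0011] ang [ 0.3795 -0.0056 -0.001 ] | t 16.12 pos [ 0.5726 -0.0493  0.2365] q [-0.18  0.05  1.54  0.    1.55  1.09] F [-0.  -0.6 -0.3] w 0.503
```

>>> {"method": "servo_tool", "body": {"xyz": [[0.01,0.001,0.001],[0.016,0.001,0.001],[0.016,0.001,0.001],[0.016,0.001,0.001],[0.016,0.001,0.001]], "angular": [[0.12,0,0],[0.24,0,0],[0.36,-0.005,-0.001],[0.379,-0.005,-0.001],[0.379,-0.005,-0.001]], "claw": [0.5,0.5,0.5,0.5,0.5]}}

```text
clock: 16.53
ee_pos: [0.5716, -0.0505, 0.2195]
orientation: [0.026, -0.706, 0.026, 0.707]
ft_force: [0.5, 0.9, 0.7]
width: 0.497
```

```bash
python3 go.py .572 -.051 .085 -1.646;python3 look.py "(.572,-.051,-.075)" w11 wrist "(0,0,640,400,1.25)"; python3 look.py "(.572,-.051,-.075)" s11 side "(270,130,130,120,5)"
```

```text
xyz [ 0.1345  0.0005 -0.0006] ang [0.0025 0.0009 0.0003] | t 16.53 pos [ 0.5716 -0.0505  0.2195] q [-0.18  0.06  1.56  0.    1.52  1.47] F [0.5 0.9 0.7] w 0.497
```

View pics/w11.png

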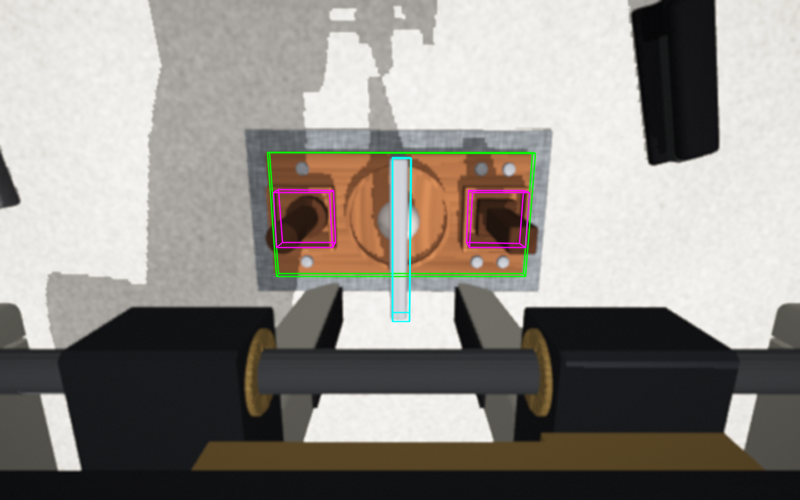

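View pics/s11.png

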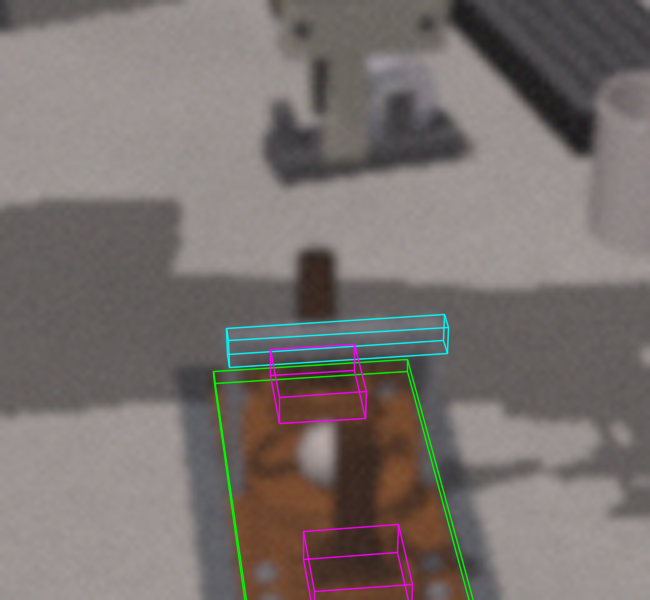

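>>> {"method": "servo_tool", "body": {"xyz": [[0.025,0,0],[0.06,0,0],[0.09,0,0],[0.115,0,0],[0.125,0,0]], "angular": [[0.002,0.001,0],[0.002,0.001,0],[0.002,0.001,0],[0.002,0.001,0],[0.002,0.001,0]], "claw": [0.5,0.5,0.5,0.5,0.5]}}

```text
clock: 17.05
ee_pos: [0.5693, -0.05, 0.0909]
orientation: [0.025, -0.705, 0.025, 0.708]
ft_force: [-0.6, 0.5, -1.4]
width: 0.502
```

```bash
python3 go.py .572 -.051 .085 -1.646
```

```text
xyz [ 0.0059  0.0008 -0.0028] ang [0.0049 0.0043 0.0007] | t 17.05 pos [ 0.5693 -0.05    0.0909] q [-0.18  0.16  1.7   0.    1.29  1.46] F [-0.6  0.5 -1.4] w 0.502
```

>>> {"method": "servo_tool", "body": {"xyz": [[0.005,0.001,-0.002],[0.005,0.001,-0.002],[0.005,0.001,-0.002],[0.005,0.001,-0.002]], "angular": [[0.003,0.003,0],[0.003,0.003,0],[0.003,0.003,0],[0.003,0.003,0]], "claw": [0.4,0.3,0.2,0.2], "grip_force": 10}}

```text
clock: 17.38
ee_pos: [0.5727, -0.0514, 0.088]
orientation: [-0.026, 0.707, -0.026, -0.706]
ft_force: [0.2, 0.2, -0.2]
width: 0.259
```

```bash
python3 go.py .572 -.051 .085 -1.646
```

```text
xyz [ 0.003  -0.0003  0.0008] ang [ 0.0023 -0.0018  0.0005] | t 17.38 pos [ 0.5727 -0.0514  0.088 ] q [-0.18  0.16  1.7   0.    1.28  1.46] F [ 0.2  0.2 -0.2] w 0.259
```

>>> {"method": "servo_tool", "body": {"xyz": [[0.003,0,0],[0.003,0,0],[0.003,0,0],[0.003,0,0],[0.003,0,0]], "angular": [[0.002,-0.001,0],[0.002,-0.001,0],[0.002,-0.001,0],[0.002,-0.001,0],[0.002,-0.001,0]], "claw": [0.2,0.19,0.18,0.17,0.16]}}

```text
clock: 17.8
ee_pos: [0.5728, -0.0514, 0.0852]
orientation: [-0.027, 0.707, -0.026, -0.706]
ft_force: [-0.1, 0.3, -0.5]
width: 0.164
```

>>> {"method": "servo_tool", "body": {"xyz": [[0,0,0],[0,0,0],[0,0,0],[0,0,0],[0,0,0]], "angular": [[0,0,0],[0,0,0],[0,0,0],[0,0,0],[0,0,0]], "claw": [0.15,0.14,0.13,0.12,0.11]}}

```text
clock: 18.22
ee_pos: [0.5729, -0.0508, 0.0853]
orientation: [-0.027, 0.707, -0.026, -0.706]
ft_force: [0.3, 4.3, 1.9]
width: 0.127
```

>>> {"method": "servo_tool", "body": {"xyz": [[0,0,0],[0,0,0],[0,0,0],[0,0,0],[0,0,0]], "angular": [[0,0,0],[0,0,0],[0,0,0],[0,0,0],[0,0,0]], "claw": [0.05,0.03,0.03,0.03,0.03], "grip_force": 25}}

```text
clock: 18.63
ee_pos: [0.5729, -0.0509, 0.0854]
orientation: [-0.027, 0.707, -0.026, -0.706]
ft_force: [-0.3, 3.2, 1.1]
width: 0.13
```

>>> {"method": "servo_tool", "body": {"xyz": [[0,0,0],[0,0,0],[0,0,0]], "angular": [[0,0,0],[0,0,0],[0,0,0]], "claw": [0.03,0.03,0.03], "grip_force": 50}}

```text
clock: 18.88
ee_pos: [0.5729, -0.0509, 0.0854]
orientation: [-0.027, 0.707, -0.026, -0.706]
ft_force: [0.7, 3.1, 1.0]
width: 0.126
```

```bash
python3 go.py .572 -.051 .085 -1.646;python3 - <<'E'
from h import *
print(manip.observe()["moment"])
p=manip.read_camera("side");cv2.imwrite("pics/s12.png",cv2.resize(p["img"][130:250,270:400],None,fx=5,fy=5,interpolation=2))
E
```

```text
xyz [0.0004 0.0002 0.0009] ang [ 0.0006 -0.0013  0.0012] | t 18.88 pos [ 0.5729 -0.0509  0.0854] q [-0.18  0.17  1.7   0.    1.28  1.47] F [0.7 3.1 1. ] w 0.126
[ 0.57906077  0.06280689 -0.03756132]
```

View pics/s12.png

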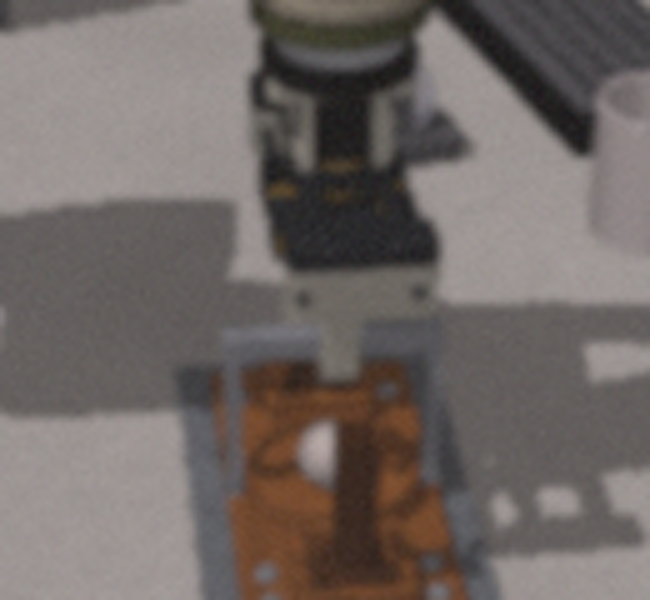

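>>> {"method": "servo_tool", "body": {"xyz": [[0,-0.0003,0],[0,-0.0006,0],[0,-0.0006,0]], "angular": [[0,0,0],[0,0,0],[0,0,0]], "claw": [0.03,0.03,0.03]}}

```text
clock: 19.18
ee_pos: [0.5729, -0.0508, 0.0853]
orientation: [-0.027, 0.707, -0.026, -0.706]
ft_force: [-1.3, -1.7, 1.0]
width: 0.125
```

>>> {"method": "servo_tool", "body": {"xyz": [[-0.001,0,0],[-0.003,0,0],[-0.006,0,0],[-0.01,0,0],[-0.015,0,0]], "angular": [[0,0,0],[0,0,0],[0,0,0],[0,0,0],[0,0,0]], "claw": [0.03,0.03,0.03,0.03,0.03]}}

```text
clock: 19.6
ee_pos: [0.5723, -0.0507, 0.1]
orientation: [0.027, -0.707, 0.026, 0.707]
ft_force: [-0.7, 0.0, -7.1]
width: 0.125
```

```bash
python3 go.py .5729 -.0508 .18 -1.646;python3 - <<'E'
from h import *
print(manip.observe()["moment"])
p=manip.read_camera("side");cv2.imwrite("pics/s13.png",cv2.resize(p["img"][130:250,270:400],None,fx=5,fy=5,interpolation=2))
E
```

```text
xyz [-0.08   -0.     -0.0006] ang [0.0004 0.0002 0.0005] | t 19.6 pos [ 0.5723 -0.0507  0.1   ] q [-0.18  0.15  1.69  0.    1.3   1.47] F [-0.7  0.  -7.1] w 0.125
[-0.00715243  0.00502955 -0.04778413]
```

View pics/s13.png

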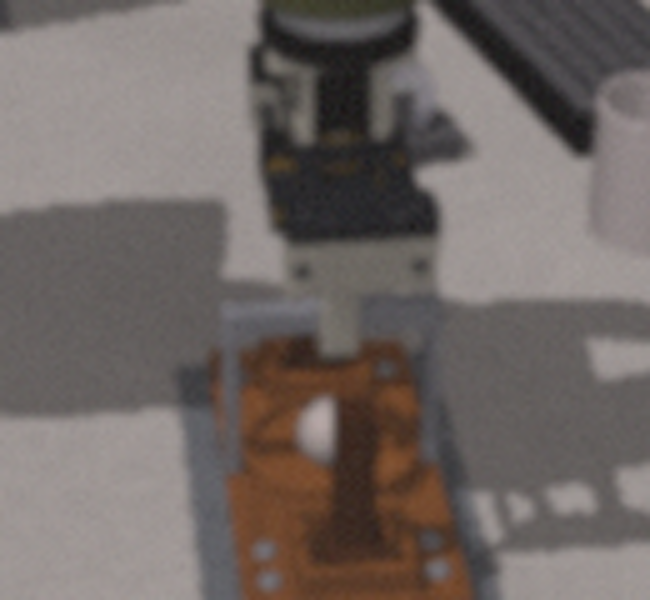

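The caddy is clear of the mat and level, and the ball is still centred (px 318,428). I'll keep lifting.

>>> {"method": "servo_tool", "body": {"xyz": [[-0.006,0,0],[-0.013,0,0],[-0.021,0,0],[-0.029,0,0],[-0.037,0,0]], "angular": [[0,0,0],[0,0,0],[0,0,0],[0,0,0],[0,0,0]], "claw": [0.03,0.03,0.03,0.03,0.03]}}

```text
clock: 20.07
ee_pos: [0.5734, -0.0509, 0.1399]
orientation: [-0.026, 0.708, -0.026, -0.706]
ft_force: [0.8, -1.2, -5.6]
width: 0.123
```

>>> {"method": "servo_tool", "body": {"xyz": [[-0.008,0,0],[-0.016,0,0],[-0.024,0,0],[-0.032,0,0],[-0.039,0,0]], "angular": [[0,0,0],[0,0,0],[0,0,0],[0,0,0],[0,0,0]], "claw": [0.03,0.03,0.03,0.03,0.03]}}

```text
clock: 20.48
ee_pos: [0.5735, -0.051, 0.1799]
orientation: [-0.026, 0.708, -0.026, -0.705]
ft_force: [0.3, -0.8, -5.7]
width: 0.129
```

>>> {"method": "servo_tool", "body": {"xyz": [[-0.005,0,0],[-0.008,0,0],[-0.009,0,0],[-0.009,0,0],[-0.009,0,0]], "angular": [[0,0,0],[0,0,0],[0,0,0],[0,0,0],[0,0,0]], "claw": [0.03,0.03,0.03,0.03,0.03]}}

```text
clock: 20.9
ee_pos: [0.5731, -0.0509, 0.1884]
orientation: [-0.026, 0.707, -0.026, -0.706]
ft_force: [-1.1, -0.3, -5.8]
width: 0.125
```

```bash
python3 go.py .5729 -.0508 .18 -.075;python3 - <<'E'
from h import *
p=manip.read_camera("side");a=cv2.resize(p["img"][110:250,270:400],None,fx=4,fy=4,interpolation=2);cv2.imwrite("pics/s14.png",a)
E
```

```text
xyz [ 0.0084 -0.0001  0.0003] ang [-1.5706 -0.0019 -0.0017] | t 20.9 pos [ 0.5731 -0.0509  0.1884] q [-0.18  0.08  1.6   0.    1.46  1.47] F [-1.1 -0.3 -5.8] w 0.125
```

View pics/s14.png

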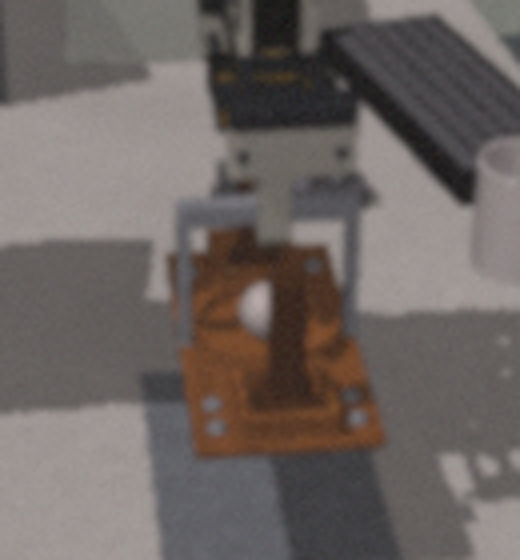

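>>> {"method": "servo_tool", "body": {"xyz": [[0,0,0],[0,0,0],[0,0,0],[0,0,0],[0,0,0]], "angular": [[-0.01,0,0],[-0.03,0,0],[-0.06,0,0],[-0.1,0,0],[-0.15,0,0]], "claw": [0.03,0.03,0.03,0.03,0.03]}}

```text
clock: 21.37
ee_pos: [0.5729, -0.0509, 0.1879]
orientation: [0.028, 0.707, 0.028, -0.706]
ft_force: [0.4, -0.5, -6.4]
width: 0.127
```

>>> {"method": "servo_tool", "body": {"xyz": [[0,0,0],[0,0,0],[0,0,0],[0,0,0],[0,0,0]], "angular": [[-0.05,0,0],[-0.1,0,0],[-0.15,0,0],[-0.2,0,0],[-0.25,0,0]], "claw": [0.03,0.03,0.03,0.03,0.03]}}

```text
clock: 21.78
ee_pos: [0.5728, -0.0508, 0.1876]
orientation: [0.117, 0.698, 0.117, -0.697]
ft_force: [-0.5, 0.5, -6.1]
width: 0.126
```

```bash
python3 go.py .5731 -.0509 .188 -.075;python3 - <<'E'
from h import *
p=manip.read_camera("side");a=cv2.resize(p["img"][110:250,250:400],None,fx=4,fy=4,interpolation=2);cv2.imwrite("pics/s15.png",a)
E
```

```text
xyz [-0.0003  0.0002 -0.0003] ang [-1.1639e+00 -9.0000e-04 -8.0000e-04] | t 21.78 pos [ 0.5728 -0.0508  0.1876] q [-0.18  0.08  1.6   0.    1.46  1.06] F [-0.5  0.5 -6.1] w 0.126
```

View pics/s15.png

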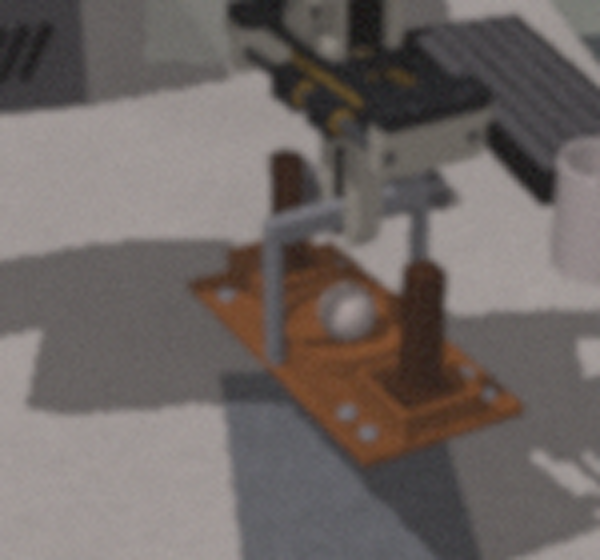

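The ball is centred and the caddy looks level mid-turn. I'll continue turning.

>>> {"method": "servo_tool", "body": {"xyz": [[0,0,0],[0,0,0],[0,0,0],[0,0,0],[0,0,0]], "angular": [[-0.05,0,0],[-0.1,0,0],[-0.15,0,0],[-0.2,0,0],[-0.25,0,0]], "claw": [0.03,0.03,0.03,0.03,0.03]}}

```text
clock: 22.25
ee_pos: [0.5726, -0.0508, 0.1874]
orientation: [0.205, 0.677, 0.205, -0.677]
ft_force: [0.1, -1.3, -6.8]
width: 0.128
```

>>> {"method": "servo_tool", "body": {"xyz": [[0,0,0],[0,0,0],[0,0,0],[0,0,0],[0,0,0]], "angular": [[-0.05,0,0],[-0.1,0,0],[-0.15,0,0],[-0.2,0,0],[-0.25,0,0]], "claw": [0.03,0.03,0.03,0.03,0.03]}}

```text
clock: 22.67
ee_pos: [0.5725, -0.0508, 0.1872]
orientation: [0.288, 0.646, 0.288, -0.646]
ft_force: [-0.2, -0.7, -6.2]
width: 0.123
```

>>> {"method": "servo_tool", "body": {"xyz": [[0,0,0],[0,0,0],[0,0,0],[0,0,0],[0,0,0]], "angular": [[-0.05,0,0],[-0.1,0,0],[-0.15,0,0],[-0.2,0,0],[-0.25,0,0]], "claw": [0.03,0.03,0.03,0.03,0.03]}}

```text
clock: 23.08
ee_pos: [0.5724, -0.0507, 0.1869]
orientation: [0.367, 0.604, 0.367, -0.604]
ft_force: [0.1, 0.3, -6.0]
width: 0.125
```

```bash
python3 go.py .5731 -.0509 .188 -.075
```

```text
xyz [-0.0011  0.0007 -0.0002] ang [-4.038e-01 -4.000e-04  1.000e-04] | t 23.08 pos [ 0.5724 -0.0507  0.1869] q [-0.18  0.08  1.6   0.    1.46  0.3 ] F [ 0.1  0.3 -6. ] w 0.125
```

>>> {"method": "servo_tool", "body": {"xyz": [[0,0,0],[0,0,0],[0,0,0],[0,0,0],[0,0,0]], "angular": [[-0.05,0,0],[-0.1,0,0],[-0.15,0,0],[-0.2,0,0],[-0.25,0,0]], "claw": [0.03,0.03,0.03,0.03,0.03]}}

```text
clock: 23.5
ee_pos: [0.5723, -0.0507, 0.1867]
orientation: [0.44, 0.553, 0.44, -0.553]
ft_force: [0.2, -0.1, -6.8]
width: 0.124
```

```bash
python3 go.py .5731 -.0509 .188 -.075
```

```text
xyz [-0.0013  0.0008 -0.    ] ang [-0.1517 -0.0005  0.0004] | t 23.5 pos [ 0.5723 -0.0507  0.1867] q [-0.18  0.08  1.6   0.    1.46  0.05] F [ 0.2 -0.1 -6.8] w 0.124
```

>>> {"method": "servo_tool", "body": {"xyz": [[0,0,0],[0,0,0],[0,0,0],[0,0,0],[0,0,0]], "angular": [[-0.045,0,0],[-0.085,0,0],[-0.115,0,0],[-0.135,0,0],[-0.148,0,0]], "claw": [0.03,0.03,0.03,0.03,0.03]}}

```text
clock: 23.92
ee_pos: [0.5722, -0.0507, 0.1865]
orientation: [-0.48, -0.519, -0.48, 0.519]
ft_force: [0.2, -0.1, -5.9]
width: 0.122
```

>>> {"method": "servo_tool", "body": {"xyz": [[0,0,0],[0,0,0],[0,0,0],[0,0,0],[0,0,0]], "angular": [[0,0,0],[0,0,0],[0,0,0],[0,0,0],[0,0,0]], "claw": [0.03,0.03,0.03,0.03,0.03]}}

```text
clock: 24.33
ee_pos: [0.5722, -0.0507, 0.1865]
orientation: [-0.48, -0.519, -0.48, 0.519]
ft_force: [0.2, -0.3, -6.2]
width: 0.127
```

```bash
python3 go.py .5731 -.0509 .188 -.075;python3 - <<'E'
from h import *
from ov import *
for n,(x,y,w,h,s) in dict(side=(240,100,200,150,4),top=(230,110,190,150,4)).items():
    p=manip.read_camera(n);o=np.array([x,y]);a=cv2.resize(p["img"][y:y+h,x:x+w],None,fx=s,fy=s,interpolation=2)
    cw=-.075+np.pi/2;c=(.572,-.0509);cv2.imwrite(f"pics/f_{n}r.png",a.copy())
    draw(a,p,box(c,cw,.056,.116,.106,.114),s,o,(0,255,0))
    draw(a,p,box(c,-.075,.075,.135,0,.004),s,o,(255,0,255))
    cv2.imwrite(f"pics/f_{n}.png",a)
E
```

```text
xyz [-0.0015  0.0009  0.0001] ang [-0.0033 -0.0005  0.0008] | t 24.33 pos [ 0.5722 -0.0507  0.1865] q [-0.18  0.08  1.6   0.    1.46 -0.1 ] F [ 0.2 -0.3 -6.2] w 0.127
```

View pics/f_side.png

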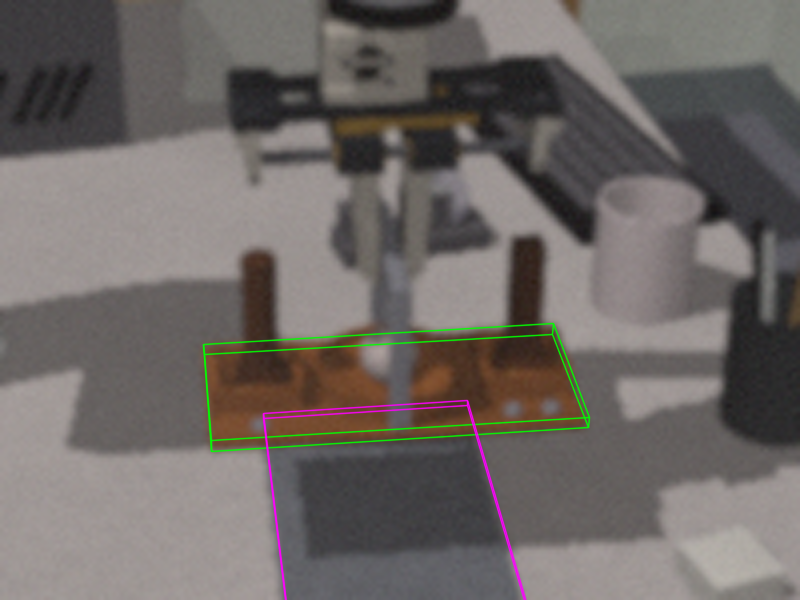

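View pics/f_top.png

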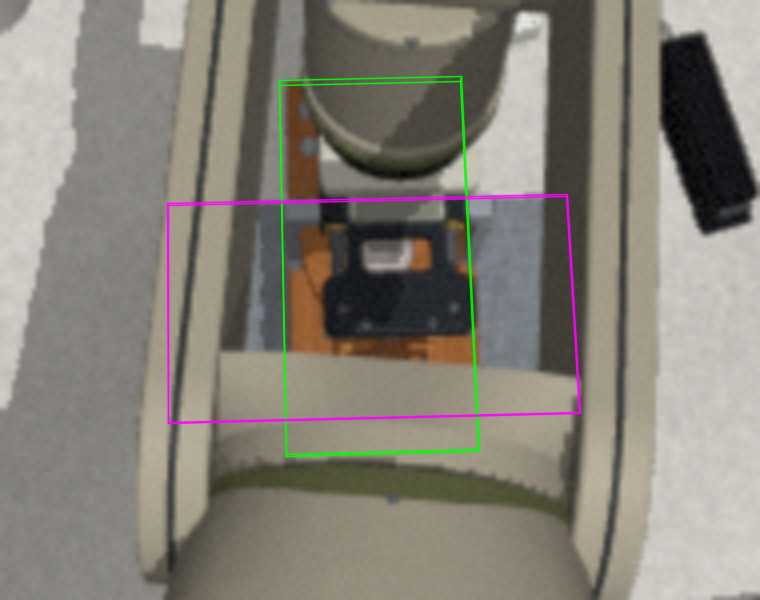

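```bash
python3 - <<'E'
from h import *
from ov import *
s,p=wristcam();a=p["img"].copy();print(s["clock"],np.abs(s["joint_velocities"]).max(),s["ee_pos"])
draw(a,p,box((.572,-.0509),-.075+np.pi/2,.056,.116,.106,.114),1,0,(0,255,0));draw(a,p,box((.572,-.051),-.075,.075,.135,0,.004),1,0,(255,0,255))
cv2.imwrite("pics/wf.png",a)
E
```

```text
24.4333 0.0013582612348706335 [ 0.57217391 -0.0507298   0.18649827]
```

View pics/wf.png

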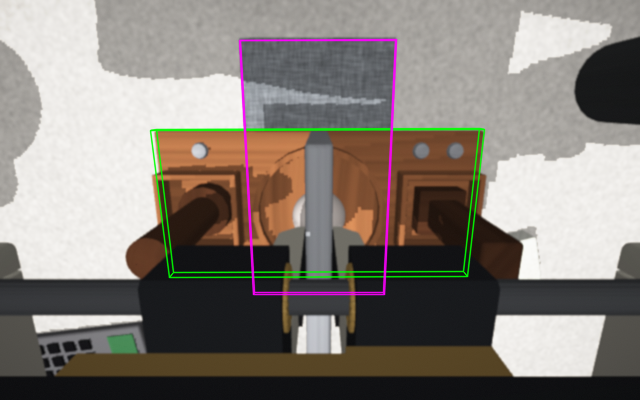

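```bash
python3 -c "
from station import manip
print(manip.job_done()); s=manip.observe(); print(s['clock'],s['ee_pos'],s['ft_force'],s['width'])"
```

```text
the job is handed in; nothing more can be done
None
the job is handed in; nothing more can be done
```

I stood the round stamp in pocket one and let go, then did the same with the square stamp in pocket two. I then gripped the caddy's bar at its middle, lifted it straight up and turned it a quarter turn above the mat. I handed the job in at about 24.4 s, still holding it.

**Last checks before handing in:**
- **Height and stillness:** the caddy hung about 10 cm clear of the mat, the tool was within about 0.001 rad of vertical, and the joints were at rest.
- **Squareness:** in the wrist picture the caddy lay square across the mat. The wrist reading was 0.003 rad short of the exact quarter turn.
- **Load:** the ball was centred in its dish in the wrist and side pictures, and both stamps were upright in their pockets. The downward force was about 6 N, which fits the loaded caddy.
- **Other objects:** nothing else on the desk was touched.

**Disagreement:** in the top view the caddy appeared about 2 px (3 mm or so) off my overlay, and the arm hid most of it. The other two views agreed. When the gripper closed on the bar there was a sideways push of about 3 N, which I reduced to under 2 N before lifting.

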